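Set up two gauge bars side by side on a length measuring machine

TASK

Set up the measuring machine's table to compare the two long gauge bars: stand the brass vee support squarely over the table's left cross slot and the white one over the right slot, its knob towards the robot, both midway across the table (left, right, front and rear as the robot sees them), then lay the red-sleeved reference bar in the rear vees and the blue-sleeved test bar in the front vees, each centred lengthwise so that its two black lines come over the supports. Stand the dial thermometer, face up, on the table midway between the left support and the table's left edge. Lower the bars gently, never drop them, and do not disturb the short bar, the ring gauge and the jar.

Things in the scene. Friction and masses are not known exactly. Their poses are not given: they have to be found in the camera images.
- stage: Machine work table, fixed: white foot, knobs on the robot's side, bright top plate 140 (x) by 290 mm (y), upper face 80 mm above the granite. Two dark slots 12 mm wide run across it along x, at y = +43 mm (left) and -43 mm (right). Origin: on the granite under the plate's centre; x to the rear (away from the robot), y left, z up; yaw at most 0.12 rad. Lies left or right of the rack.
- rack: Grey rack, fixed: plate 176 (x) by 150 mm (y), 10 thick, with two notched rails along x at y = +43 and -43 mm, 28 wide, tops 50 mm above the granite; the 58 mm between the rails is free down to the plate. Vee notches at x = -60, 0, +60 mm hold three bars lying along y. Origin: centre of underside, z up.
- plain_support: Plain vee support, brass-coloured: 108 mm long (x), 28 wide (y), 40 high, 0.5 kg. Two 90-degree vees across it at x = +30 and -30 mm, 30 wide, 15 deep; between them a flat land. A bar in a vee has its axis 40.6 mm above the underside. Ends alike. Origin: centre of underside, z up. Starts upright on the granite.
- adjustable_support: Adjustable vee support, white: 108 mm long (x), 28 wide (y), 40 high, 0.42 kg. Two 90-degree vees across it at x = +30 and -30 mm, 30 wide, 15 deep; between them a flat land. A bar in a vee has its axis 40.6 mm above the underside. A black knob (22 mm, red face) sticks out 18 mm at its -x end; leave it unturned. Origin: centre of underside, z up. Starts upright on the granite.
- reference_bar: Reference bar: round steel gauge bar 150 mm long, 22 mm diameter, 0.45 kg, with a RED insulating sleeve (44 mm long, 24 mm diameter) at its middle and thin black lines 43 mm either side of it. Origin: its middle, on the axis; y along the bar, ends alike, rolled anyhow. Starts level in any of the rack's three places, axis 50.6 mm above the granite. Seated on the supports: 120.6 mm.
- test_bar: Test bar: round steel gauge bar 150 mm long, 22 mm diameter, 0.45 kg, with a BLUE insulating sleeve (44 mm long, 24 mm diameter) at its middle and thin black lines 43 mm either side of it. Origin: its middle, on the axis; y along the bar, ends alike, rolled anyhow. Starts level in any of the rack's three places, axis 50.6 mm above the granite. Seated on the supports: 120.6 mm.
- thermometer: Dial surface thermometer: steel puck 44 mm in diameter, 18 mm high, 0.11 kg, white dial with red needle on top. Origin: centre of underside, z up. Starts dial up on the granite.
- short_bar: Bystander: round steel gauge bar 125 mm long, 22 mm diameter, 0.38 kg, with a BLACK insulating sleeve (44 mm long, 24 mm diameter) at its middle and thin black lines 43 mm either side of it. Origin: its middle, on the axis; y along the bar, ends alike, rolled anyhow. Starts level in any of the rack's three places, axis 50.6 mm above the granite; stays there.
- ring_gauge: Bystander: steel ring gauge lying on the granite, 60 mm outside and 25 mm inside diameter, 20 mm high, loose. Origin: centre of underside.
- grease_jar: Bystander: small amber jar with a green lid, 48 mm in diameter, 44 mm high, loose on the granite. Origin: centre of underside.
There are look-alikes about, which are no part of the job. Leave any brown, green or turquoise look-alike of the test_bar alone.

How it is judged:
At the end, for the whole second after the job is handed in: Supports upright over their slots (9 mm; 12 mm across; 0.14 rad of square), knob in front; red bar seated in the rear vees, blue in the front ones (height 3 mm, centred lengthwise 10 mm); thermometer dial up on the table, midway from left support to left edge (15 mm); all released, at rest (x of plain_support in the frame of stage between -0.012 and 0.012 m and y of plain_support in the frame of stage between 0.034 and 0.052 m and z of plain_support in the frame of stage between 0.077 and 0.083 m and angle between the x axis of each of plain_support, adjustable_support and the x axis of stage, either way round below 0.14 rad and angle between each of plain_support, adjustable_support's own z axis and vertical below 0.04 rad and linear speed of each of plain_support, adjustable_support, reference_bar, test_bar, thermometer below 0.01 m/s and angular speed of each of plain_support, adjustable_support, reference_bar, test_bar, thermometer below 0.1 rad/s and x of adjustable_support in the frame of stage between -0.012 and 0.012 m and y of adjustable_support in the frame of stage between -0.052 and -0.034 m and z of adjustable_support in the frame of stage between 0.077 and 0.083 m and x of reference_bar in the frame of stage between 0.015 and 0.045 m and y of reference_bar in the frame of stage between -0.01 and 0.01 m and z of reference_bar in the frame of stage between 0.1176 and 0.1236 m and angle between the y axis of each of reference_bar, test_bar and the y axis of stage, either way round below 0.14 rad and x of reference_bar in the frame of adjustable_support between 0.018 and 0.042 m and x of test_bar in the frame of stage between -0.045 and -0.015 m and y of test_bar in the frame of stage between -0.01 and 0.01 m and z of test_bar in the frame of stage between 0.1176 and 0.1236 m and x of test_bar in the frame of adjustable_support between -0.042 and -0.018 m and x of thermometer in the frame of stage between -0.045 and 0.045 m and y of thermometer in the frame of stage between 0.086 and 0.116 m and z of thermometer in the frame of stage between 0.077 and 0.083 m and angle between thermometer's own z axis and vertical below 0.05 rad); the robot touches nothing.
It fails at once if the short black-sleeved bar is moved more than 15 mm (distance of short_bar from where it was at the start of the episode above 0.015 m).
It fails at once if the ring gauge is moved more than 15 mm (distance of ring_gauge from where it was at the start of the episode above 0.015 m).
It fails at once if the jar is moved more than 15 mm (distance of grease_jar from where it was at the start of the episode above 0.015 m).
It fails at once if the reference bar is dropped: out of the fingers and falling faster than 0.45 m/s (a fall of about 10 mm) (linear speed of reference_bar above 0.45 m/s and contact force between the fingers and reference_bar below 0.05 N).
It fails at once if the test bar is dropped: out of the fingers and falling faster than 0.45 m/s (a fall of about 10 mm) (linear speed of test_bar above 0.45 m/s and contact force between the fingers and test_bar below 0.05 N).
It also fails if it takes over 144 s, if anything falls off the work surface, if the arm or the gripper's body presses on something with over 40 N, if the wrist force passes 120 N, or if a joint passes its speed limit or range.

ROBOT

A 6-joint arm with a two-finger parallel gripper is mounted at the origin on the work surface. World frame = base frame: x ahead of the robot, y to its left, z up, the work surface at z = 0. Lengths are in m, angles in rad, forces in N, time in s.
With the tool pointing down it reaches from about 0.35 to 0.975 m from the base axis. Payload 4.9 kg.
Tool frame: the origin (TCP) lies at the very end of the fingers, on their centre line; the grasp point (between the pads) lies 19 mm behind it; x points along the fingers, y is the direction in which the jaws open and shut, and the axes are right-handed (so a half turn about x gives the same grasp; the last joint's range is limited). The gripper opens to 85 mm and grips with 20 to 120 N. Pads are 22 mm wide; open, the fingers measure 114 mm over their backs; the gripper's body (76 mm by 85 mm) begins 54 mm behind the grasp point. The pads swing forward as they close: fully open they stand 13 mm farther back than shut.
Start: joints at [1.094, 0.053, 1.613, -0, 1.476, -0.119], TCP at [0.219, 0.585, 0.231] pointing down, gripper open.
Joint ranges: [-3.01, 3.01], [-1.01, 2.22], [0.06, 2.58], [-1.02, 4.17], [0.09, 2.62], [-3.14, 3.14]. Speed limits (rad/s): [2.57, 2.57, 3.14, 3.14, 3.14, 3.14].

INTERFACE

Orientations are given as a rotation vector (axis times angle).
In Python, from station import ctrl, get_image, calibration, finish_job, search_frame, cut_out, mark_of gives the robot as it stands. The module is installed in compiled form; this text tells all that it offers.
- The arm moves only by the tool arm_command, never from a script. Its argument "plan" is a list that holds one entry, the list of rows, each a list of 7 numbers: the shift along the tool's x, y, z in m, then the turn, a rotation vector about the tool's x, y, z in degrees, then the finger opening in m, from 0 to 0.0854. A call has 1 to 20 rows; each row shifts and turns the pose as measured when the row begins, along the tool's axes as they then stand; what a row does not reach is not made up. A row lasts 1/12 s, in which the tool goes at most 41.7 mm and 7.16 degrees, less where a joint would pass 70% of its speed; a pose out of reach is approached as far as the arm can. A call with a gripper value outside its range is refused whole. The fingers move at their own pace and stop on an object; "squeeze" is the grip in N (left out, the last holds). Time passes only in rows, so rows that do not move let the fingers close. It gives the time, the measured TCP pose, the force and the opening at its end, in the units of the state.
- ctrl.get_obs(): the state, without advancing time (a new reading comes with each control period).
- get_image(name): name is "side" or "top"; returns the picture (384x512x3 uint8, red, green, blue); there is no depth.
- calibration(name): a dict with "fx", "fy", "cx", "cy" (pixels), "cam_to_world" (4x4, takes a point from camera to world coordinates). Camera axes: x right, y down, z forward; pixel columns grow to the right and rows downward; lengths in m; the calibration is good to about 2 mm. A picture is of the moment at which its call begins. calibration takes no time and is no camera call.
- finish_job(): hands the job in, once; it reports no verdict.
Trained networks look in the newest picture that a camera, given by its name, has taken for a name from the list of things; names that differ only in an ending like _2 or _b are one class to them, and where a whole thing is asked for, a point or a joint stands for the part that bears it (a point fixed in the world has none). Each returns a list of dicts, best first, with "conf" (0 to 1); they miss things now and then, are a little off and sometimes report something else, mostly with a low value. They report only what shows in the picture. A call takes as long as a camera call. They do not tell look-alikes from the thing itself.
- search_frame(camera, thing): "at" ([x, y, z] in m, in the coordinates of the camera as it stood for that picture, good to about 4 mm: the middle of the surface that is visible of it).
- cut_out(camera, thing): "mask" (384x512 bool, what is visible of it).
- mark_of(camera, thing): "at" ([x, y, z] in m, in the coordinates of the camera as it stood for that picture, good to about 4 mm: a listed point, or the origin of a listed thing).
The state is a dict: "t": time; "q": joint angles; "dq": joint speeds; "effort": joint torques, N m; "tool_pos": TCP position; "tool_rot": TCP orientation; "contact_force": force on the tool from outside, world axes, zero at the start; "wrist_torque": the same for the moment, N m; "opening": finger opening in m.
Only numpy, scipy, OpenCV 4.12 (cv2) and the standard library are available. Lean on these libraries where they do the work, as an engineer would, in place of code of your own. Each camera call takes 0.05 s, during which the arm holds its last target. There are 200 camera calls.

## Working session

There is one attempt and no reset: what is moved stays moved. The work goes in short steps, Python scripts to look and compute and a tool call to move; the robot and the scene stay as the last step left them, time stands still between calls to the robot, and variables do not carry over. Pictures are saved under pics/ and viewed, about 12 in all and at most 16, crops included, and the job is handed in when it is done.

Besides the shell and the picture viewer there is one more tool, called after "Call:" by a JSON object that holds its "name" and its "arguments", one argument or row to a line. arm_command: Moves the arm, as the interface text tells. Its arguments: {"type":"object","properties":{"plan":{"type":"array","items":{"type":"array","items":{"type":"array","items":{"type":"number"}}}},"squeeze":{"type":"number"}},"required":["plan"]}

```bash
mkdir -p pics
cat > h.py <<'E'
import numpy as np, cv2
from station import *
from scipy.spatial.transform import Rotation as R
def w(cam,p):
    T=np.array(calibration(cam)["cam_to_world"]); return T[:3,:3]@np.array(p)+T[:3,3]
def px(cam,P):
    c=calibration(cam); T=np.linalg.inv(np.array(c["cam_to_world"])); p=T[:3,:3]@np.array(P)+T[:3,3]
    return np.array([c["fx"]*p[0]/p[2]+c["cx"],c["fy"]*p[1]/p[2]+c["cy"]])
def back(cam,uv,z):
    c=calibration(cam); T=np.array(c["cam_to_world"]); d=T[:3,:3]@np.array([(uv[0]-c["cx"])/c["fx"],(uv[1]-c["cy"])/c["fy"],1]); o=T[:3,3]
    return o+d*(z-o[2])/d[2]
def save(cam,name,box=None,s=1):
    im=get_image(cam)
    if box: im=im[box[1]:box[3],box[0]:box[2]]
    cv2.imwrite("pics/"+name,cv2.resize(im[:,:,::-1],None,fx=s,fy=s,interpolation=cv2.INTER_CUBIC))
E
python3 - <<'E'
from h import *
np.set_printoptions(precision=4,suppress=True)
save("top","t0.png",s=1.5); save("side","s0.png",s=1.5)
for cam in ("top","side"):
    print(cam,np.array(calibration(cam)["cam_to_world"]),calibration(cam)["fx"])
    for n in "stage rack plain_support adjustable_support reference_bar test_bar thermometer short_bar ring_gauge grease_jar".split():
        print(n,[(round(d["conf"],2),w(cam,d["at"]).round(3).tolist()) for d in mark_of(cam,n)[:4]])
o=ctrl.get_obs();print(o["tool_pos"],o["tool_rot"],o["t"],R.from_rotvec(o["tool_rot"]).as_matrix())
E
```

```text
top [[ 0.0452 -0.9741  0.2217  0.3507]
 [-0.999  -0.0449  0.0064 -0.0627]
 [ 0.0037 -0.2218 -0.9751  1.0121]
 [ 0.      0.      0.      1.    ]] 439.21606762524783
stage [(0.75, [0.497, 0.177, -0.0])]
rack [(0.6, [0.492, -0.164, -0.004])]
plain_support [(0.96, [0.654, -0.002, -0.001])]
adjustable_support [(0.76, [0.669, -0.13, 0.0]), (0.29, [0.489, -0.17, 0.0])]
reference_bar [(0.66, [0.656, -0.0, -0.004]), (0.62, [0.432, -0.168, 0.049])]
test_bar [(0.97, [0.534, -0.357, 0.011]), (0.81, [0.491, -0.154, 0.048]), (0.72, [0.811, -0.041, 0.01]), (0.56, [0.29, -0.259, 0.011])]
thermometer [(0.84, [0.663, 0.261, -0.002])]
short_bar [(0.88, [0.554, -0.165, 0.053])]
ring_gauge [(0.95, [0.657, -0.253, 0.002])]
grease_jar [(0.94, [0.655, 0.129, 0.0]), (0.75, [0.657, 0.002, -0.003]), (0.2, [0.662, 0.264, -0.001])]
side [[ 0.6872 -0.4875  0.5387  0.0666]
 [-0.7262 -0.4403  0.528  -0.5424]
 [-0.0202 -0.754  -0.6566  0.6389]
 [ 0.      0.      0.      1.    ]] 362.7673014375918
stage [(0.59, [0.501, 0.165, -0.002])]
rack [(0.58, [0.495, -0.167, -0.001])]
plain_support [(0.72, [0.655, -0.0, 0.001])]
adjustable_support [(0.79, [0.663, -0.128, 0.002])]
reference_bar [(0.75, [0.43, -0.169, 0.049])]
test_bar [(0.79, [0.538, -0.358, 0.01]), (0.74, [0.287, -0.265, 0.005]), (0.63, [0.815, -0.042, 0.015]), (0.62, [0.493, -0.158, 0.049])]
thermometer [(0.53, [0.661, 0.261, 0.0])]
short_bar [(0.88, [0.552, -0.165, 0.05])]
ring_gauge [(0.61, [0.649, -0.253, -0.003])]
grease_jar [(0.68, [0.655, 0.127, -0.0]), (0.54, [0.658, -0.0, 0.002])]
[0.2189 0.5854 0.2313] [ 0.2807  1.5525 -0.2808] 1.1 [[ 0.      0.3502  0.9367]
 [-0.      0.9367 -0.3502]
 [-1.     -0.      0.    ]]
```

View pics/t0.png

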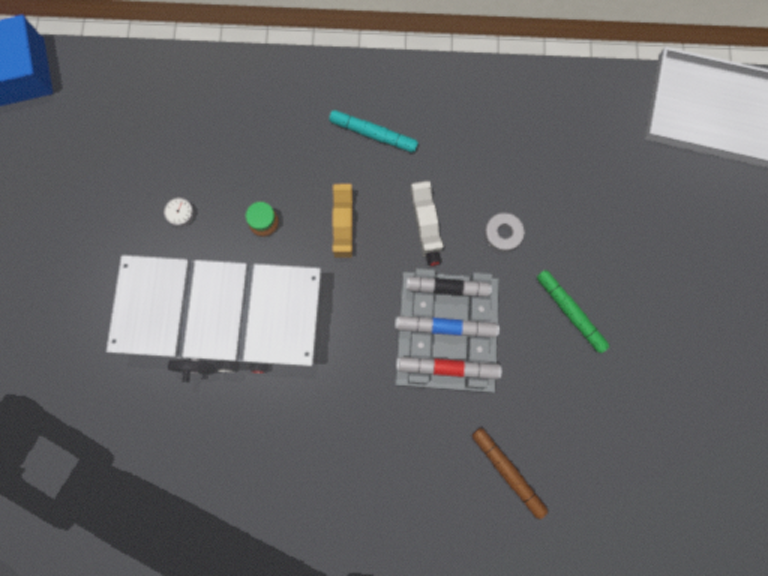

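View pics/s0.png

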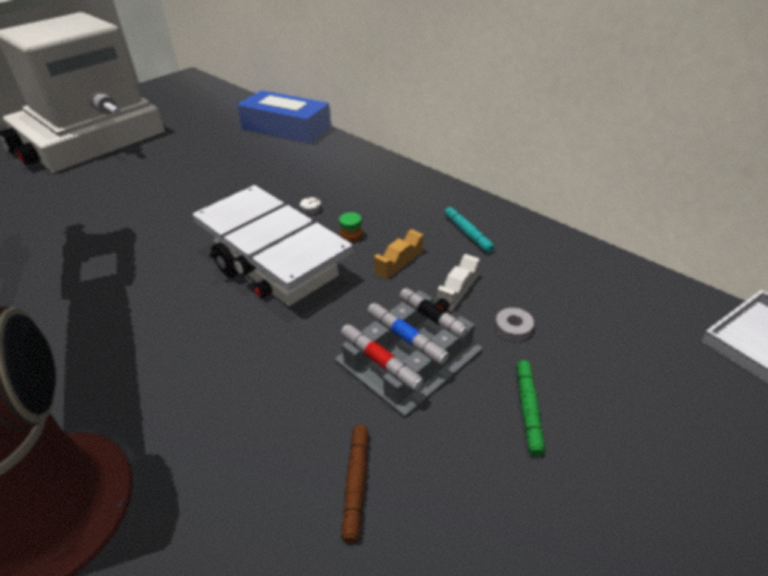

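The top view shows the stage on the left, with its corners near (122,256), (321,267), (312,366) and (107,352) in the 1.5x picture. The rack on the right holds black, blue and red bars from rear to front. The brass support is at (342,220), the white one at (426,218) with its knob in front, the dial at (178,211) and the jar at (261,217). Next I fit poses to the silhouettes.

```bash
cat > fit.py <<'E'
from h import *
from scipy.optimize import minimize
def box(x0,x1,y0,y1,z0,z1): return np.array([[x,y,z] for x in(x0,x1) for y in(y0,y1) for z in(z0,z1)])
th=np.linspace(0,2*np.pi,24,endpoint=False)
def cyl_y(r,L): return np.array([[r*np.cos(t),s*L/2,r*np.sin(t)] for t in th for s in(-1,1)])
def cyl_z(r,h): return np.array([[r*np.cos(t),r*np.sin(t),z] for t in th for z in(0,h)])
knob=np.array([[x,11*.001*np.cos(t),.02+.011*np.sin(t)] for t in th for x in(-.072,-.054)])
sup=[box(-.054,.054,-.014,.014,0,.025),box(-.054,-.045,-.014,.014,0,.04),box(.045,.054,-.014,.014,0,.04),box(-.015,.015,-.014,.014,0,.04)]
M={"plain_support":sup,"adjustable_support":sup+[knob],"thermometer":[cyl_z(.022,.018)],
"reference_bar":[cyl_y(.011,.15)],"test_bar":[cyl_y(.011,.15)],"stage":[box(-.07,.07,-.145,.145,.08,.0801)],
"rack":[box(-.088,.088,-.075,.075,0,.01)],"ring_gauge":[cyl_z(.03,.02)],"grease_jar":[cyl_z(.024,.044)]}
def render(cam,name,p,z):
    im=np.zeros((384*4,512*4),np.uint8); c,s=np.cos(p[2]),np.sin(p[2])
    K=calibration(cam);T=np.linalg.inv(np.array(K["cam_to_world"]))
    for P in M[name]:
        Q=np.c_[c*P[:,0]-s*P[:,1]+p[0],s*P[:,0]+c*P[:,1]+p[1],P[:,2]+z]@T[:3,:3].T+T[:3,3]
        uv=np.c_[K["fx"]*Q[:,0]/Q[:,2]+K["cx"],K["fy"]*Q[:,1]/Q[:,2]+K["cy"]]
        cv2.fillConvexPoly(im,cv2.convexHull(((uv+.5)*4).astype(np.int32)),255)
    return cv2.resize(im,(512,384),interpolation=cv2.INTER_AREA)/255.
def fit(name,p0,z=0,cams=("top","side"),masks=None,yaw=True):
    ms=masks or {}
    for c in cams:
        if c in ms: continue
        get_image(c); ds=cut_out(c,name); u=px(c,[p0[0],p0[1],z+.02])
        k=min(ds,key=lambda d:np.hypot(*(np.argwhere(d["mask"]).mean(0)[::-1]-u)))["mask"]
        ms[c]=k.astype(float)
    def f(q):
        p=[p0[0]+q[0],p0[1]+q[1],p0[2]+(q[2]*10 if yaw else 0)]
        r=0
        for c in cams:
            a=render(c,name,p,z); r+=1-np.minimum(a,ms[c]).sum()/np.maximum(a,ms[c]).sum()
        return r/len(cams)
    S=np.array([[0,0,0],[.008,0,0],[0,.008,0],[0,0,.01]])
    q=minimize(f,[0,0,0],method="Nelder-Mead",options=dict(initial_simplex=S,xatol=1e-5,fatol=1e-5,maxiter=150))
    q2=minimize(f,q.x,method="Nelder-Mead",options=dict(initial_simplex=q.x+S*-.5,xatol=1e-5,fatol=1e-5,maxiter=100))
    q=q2.x;return np.array([p0[0]+q[0],p0[1]+q[1],p0[2]+(q[2]*10 if yaw else 0)]),q2.fun
E
cat > f0.py <<'E'
from fit import *
im=get_image("top").astype(int); b=im.min(2)>130
n,l,st,_=cv2.connectedComponentsWithStats(cv2.morphologyEx(b.astype(np.uint8),cv2.MORPH_CLOSE,np.ones((9,9))))
u=px("top",[.5,.17,.08]).astype(int); m=(l==l[u[1],u[0]])
print(m.sum()); print("stage",fit("stage",[.5,.17,0],cams=("top",),masks={"top":m.astype(float)}))
for n,p,z in [("plain_support",[.654,0,0],0),("adjustable_support",[.667,-.13,.15],0),("thermometer",[.662,.261,0],0),
 ("reference_bar",[.431,-.168,0],.0506),("test_bar",[.492,-.157,0],.0506),("rack",[.493,-.165,0],0),("grease_jar",[.655,.128,0],0)]:
    for c in (("top",),("side",),("top","side")):
        try: print(n,c,*[np.round(v,4) for v in fit(n,p,z,cams=c,yaw=n not in("thermometer","grease_jar"))])
        except Exception as e: print(n,c,e)
E
python3 f0.py
```

```text
9039
stage (array([ 0.49804317,  0.17304236, -0.02462735]), np.float64(0.02829739747924853))
plain_support ('top',) [0.6558 0.0018 0.0578] 0.0374
plain_support ('side',) [ 6.576e-01 -5.000e-04  6.990e-02] 0.0623
plain_support ('top', 'side') [0.6583 0.0013 0.0593] 0.0907
adjustable_support ('top',) [ 0.6643 -0.1295  0.2188] 0.0777
adjustable_support ('side',) [ 0.6687 -0.131   0.2261] 0.0863
adjustable_support ('top', 'side') [ 0.6658 -0.1305  0.214 ] 0.0893
thermometer ('top',) [0.6638 0.2629 0.    ] 0.2068
thermometer ('side',) [0.6632 0.2608 0.    ] 0.1149
thermometer ('top', 'side') [0.6628 0.263  0.    ] 0.1797
reference_bar ('top',) [ 0.4324 -0.1668 -0.0365] 0.0825
reference_bar ('side',) [ 0.4328 -0.1655 -0.0267] 0.1303
reference_bar ('top', 'side') [ 0.4326 -0.1668 -0.0279] 0.1159
test_bar ('top',) [ 0.4925 -0.1622 -0.0211] 0.1158
test_bar ('side',) [ 0.4931 -0.1641 -0.0312] 0.0954
test_bar ('top', 'side') [ 0.4931 -0.1632 -0.0284] 0.0954
rack ('top',) [ 0.4926 -0.1689 -0.0339] 0.4199
rack ('side',) [ 0.4936 -0.1713 -0.0317] 0.3163
rack ('top', 'side') [ 0.4941 -0.17   -0.027 ] 0.3997
grease_jar ('top',) [0.6525 0.1264 0.    ] 0.1917
grease_jar ('side',) [0.6566 0.1241 0.    ] 0.1013
grease_jar ('top', 'side') [0.6527 0.127  0.    ] 0.2016
```

Call:
{"name": "arm_command", "arguments": {
  "plan": [
    [[0, 0, 0, -6, 0, 0, 0.055], [0, 0, 0, -6, 0, 0, 0.055], [0, 0, 0, -6, 0, 0, 0.055], [0, 0, 0, -6, 0, 0, 0.055], [0, -0.034, 0.0223, 0, 0, 0, 0.055], [0, -0.034, 0.0223, 0, 0, 0, 0.055], [0, -0.034, 0.0223, 0, 0, 0, 0.055], [0, -0.034, 0.0223, 0, 0, 0, 0.055], [0, -0.034, 0.0223, 0, 0, 0, 0.055], [0, -0.034, 0.0223, 0, 0, 0, 0.055], [0, -0.034, 0.0223, 0, 0, 0, 0.055], [0, -0.034, 0.0223, 0, 0, 0, 0.055], [0, -0.034, 0.0223, 0, 0, 0, 0.055], [0, -0.034, 0.0223, 0, 0, 0, 0.055], [0, -0.034, 0.0223, 0, 0, 0, 0.055], [0, -0.034, 0.0223, 0, 0, 0, 0.055], [0, -0.034, 0.0223, 0, 0, 0, 0.055], [0, -0.034, 0.0223, 0, 0, 0, 0.055], [0, -0.034, 0.0223, 0, 0, 0, 0.055]]
  ],
  "squeeze": 40
}}

```text
t: 5.53
tool_pos: [0.6023, 0.0986, 0.2327]
tool_rot: [-0.072, 1.563, 0.081]
contact_force: [-0.3, 0.9, -0.9]
opening: 0.0552
```

```bash
cat > go.py <<'E'
# go.py x y z yaw : remaining shift in tool axes (mm) AFTER turning, and turn vector deg
import sys; from h import *
np.set_printoptions(precision=1,suppress=True)
x,y,z,a=map(float,sys.argv[1:5]); o=ctrl.get_obs(); Rt=R.from_rotvec(o["tool_rot"])
c,s=np.cos(a),np.sin(a); G=np.array([[0,-s,c],[0,c,s],[-1,0,0]])
d=np.array([x,y,z])-o["tool_pos"]; T=(Rt.inv()*R.from_matrix(G)).as_rotvec(degrees=True)
print("t",o["t"],"pos",np.array(o["tool_pos"])*1000,"open",round(o["opening"]*1000,1),"F",np.array(o["contact_force"]))
print("turn first",T,"then shift(target axes)",G.T@d*1000,"| shift in present axes",Rt.inv().apply(d)*1000)
E
python3 go.py .657 .001 .1 .06
```

```text
t 5.5333 pos [602.3  98.6 232.7] open 55.2 F [-0.3  0.9 -0.9]
turn first [ 2.2  0.4 -0.3] then shift(target axes) [ 132.7 -100.7   48.8] | shift in present axes [ 132.4 -103.2   44.1]
```

Call:
{"name": "arm_command", "arguments": {
  "plan": [
    [[0, -0.034, 0.015, 1.1, 0.2, -0.15, 0.055], [0.02, -0.034, 0.015, 1.1, 0.2, -0.15, 0.055], [0.03, -0.034, 0.015, 0, 0, 0, 0.055], [0.03, 0, 0, 0, 0, 0, 0.055], [0.03, 0, 0, 0, 0, 0, 0.055], [0.02, 0, 0, 0, 0, 0, 0.055], [0, 0, 0, 0, 0, 0, 0.055]]
  ]
}}

```text
t: 6.12
tool_pos: [0.6618, -0.009, 0.1069]
tool_rot: [-0.038, 1.559, 0.033]
contact_force: [-1.9, -0.3, -1.4]
opening: 0.0549
```

```bash
python3 go.py .657 .001 .006 .06
```

```text
t 6.1167 pos [661.8  -9.  106.9] open 54.9 F [-1.9 -0.3 -1.4]
turn first [-0.9  0.6  0.2] then shift(target axes) [100.9  10.2  -4.2] | shift in present axes [100.9  10.5  -5.4]
```

Call:
{"name": "arm_command", "arguments": {
  "plan": [
    [[0, 0.0105, -0.005, -0.9, 0.6, 0.2, 0.055], [0, 0, 0, 0, 0, 0, 0.055], [0.02, 0, 0, 0, 0, 0, 0.055], [0.02, 0, 0, 0, 0, 0, 0.055], [0.02, 0, 0, 0, 0, 0, 0.055], [0.02, 0, 0, 0, 0, 0, 0.055], [0.012, 0, 0, 0, 0, 0, 0.055], [0.006, 0, 0, 0, 0, 0, 0.055], [0, 0, 0, 0, 0, 0, 0.055]]
  ]
}}

```text
t: 6.87
tool_pos: [0.6664, 0.0062, 0.0233]
tool_rot: [-0.056, 1.546, 0.052]
contact_force: [-0.2, 0.4, 0.1]
opening: 0.0549
```

```bash
python3 go.py .657 .001 .006 .06;python3 -c "
from h import *
save('side','s1.png',(200,100,400,250),3)"
```

```text
t 6.8667 pos [666.4   6.2  23.3] open 54.9 F [-0.2  0.4  0.1]
turn first [0.5 1.4 0.2] then shift(target axes) [17.3 -4.6 -9.7] | shift in present axes [ 17.1  -4.4 -10.1]
```

View pics/s1.png

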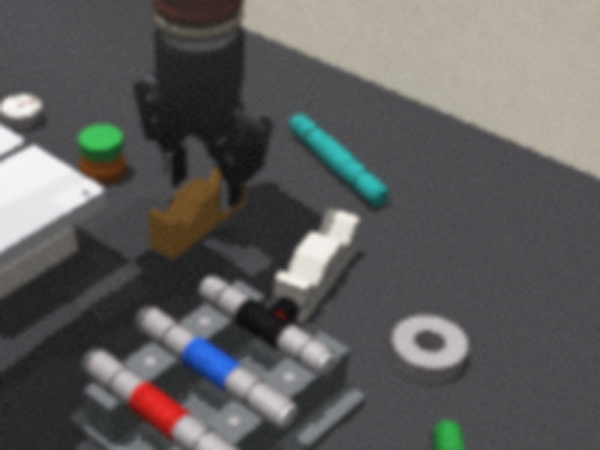

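The fingers straddle the brass support at about (200,190) in the crop. The x position has drifted about 9 mm, so I trim before gripping.

Call:
{"name": "arm_command", "arguments": {
  "plan": [
    [[0, -0.0044, -0.01, 0.5, 1.4, 0.2, 0.055], [0.008, 0, 0, 0, 0, 0, 0.055], [0.008, 0, 0, 0, 0, 0, 0.055], [0, 0, 0, 0, 0, 0, 0.055], [0, 0, 0, 0, 0, 0, 0.055]]
  ]
}}

```text
t: 7.33
tool_pos: [0.6601, 0.0001, 0.0126]
tool_rot: [-0.048, 1.563, 0.046]
contact_force: [-0.6, -0.4, 0.5]
opening: 0.055
```

```bash
python3 go.py .657 .001 .006 .06
```

```text
t 7.3333 pos [660.1   0.1  12.6] open 55.0 F [-0.6 -0.4  0.5]
turn first [-0.   0.4  0.1] then shift(target axes) [ 6.6  1.1 -3.1] | shift in present axes [ 6.5  1.1 -3.1]
```

Call:
{"name": "arm_command", "arguments": {
  "plan": [
    [[0.004, 0.001, -0.003, 0, 0.4, 0.1, 0.055], [0.003, 0, 0, 0, 0, 0, 0.02], [0, 0, 0, 0, 0, 0, 0.01], [0, 0, 0, 0, 0, 0, 0.01], [0, 0, 0, 0, 0, 0, 0.01], [0, 0, 0, 0, 0, 0, 0.01], [0, 0, 0, 0, 0, 0, 0.01], [0, 0, 0, 0, 0, 0, 0.01], [0, 0, 0, 0, 0, 0, 0.01]]
  ],
  "squeeze": 60
}}

```text
t: 8.08
tool_pos: [0.6572, 0.0011, 0.0053]
tool_rot: [-0.047, 1.57, 0.047]
contact_force: [0.2, 0.5, -0.0]
opening: 0.0272
```

```bash
python3 go.py .657 .001 .16 .06
```

```text
t 8.0833 pos [657.2   1.1   5.3] open 27.2 F [ 0.2  0.5 -0. ]
turn first [-0.  0. -0.] then shift(target axes) [-154.7   -0.1   -0.2] | shift in present axes [-154.7   -0.    -0.1]
```

Call:
{"name": "arm_command", "arguments": {
  "plan": [
    [[-0.01, 0, 0, 0, 0, 0, 0.01], [-0.02, 0, 0, 0, 0, 0, 0.01], [-0.03, 0, 0, 0, 0, 0, 0.01], [-0.03, 0, 0, 0, 0, 0, 0.01], [-0.03, 0, 0, 0, 0, 0, 0.01], [-0.03, 0, 0, 0, 0, 0, 0.01], [0, 0, 0, 0, 0, 0, 0.01], [0, 0, 0, 0, 0, 0, 0.01]]
  ]
}}

```text
t: 8.75
tool_pos: [0.6491, 0.0015, 0.1521]
tool_rot: [-0.045, 1.592, 0.05]
contact_force: [-0.8, 0.7, -5.8]
opening: 0.0273
```

```bash
python3 go.py .499 .216 .15 -.025
```

```text
t 8.75 pos [649.1   1.5 152.1] open 27.3 F [-0.8  0.7 -5.8]
turn first [ 4.9 -1.2 -0.1] then shift(target axes) [   2.1  210.7 -155.5] | shift in present axes [   5.8  223.2 -136.9]
```

Call:
{"name": "arm_command", "arguments": {
  "plan": [
    [[0, 0, 0, 2.5, -0.6, 0, 0.01], [0, 0.011, -0.008, 2.4, -0.6, 0, 0.01], [0, 0.03, -0.022, 0, 0, 0, 0.01], [0, 0.03, -0.022, 0, 0, 0, 0.01], [0, 0.03, -0.022, 0, 0, 0, 0.01], [0, 0.03, -0.022, 0, 0, 0, 0.01], [0, 0.03, -0.022, 0, 0, 0, 0.01], [0, 0.03, -0.022, 0, 0, 0, 0.01], [0, 0.015, -0.011, 0, 0, 0, 0.01], [0, 0, 0, 0, 0, 0, 0.01], [0, 0, 0, 0, 0, 0, 0.01]]
  ]
}}

```text
t: 9.67
tool_pos: [0.4821, 0.2154, 0.1238]
tool_rot: [0.023, 1.61, -0.031]
contact_force: [0.1, -0.5, -4.6]
opening: 0.0273
```

```bash
python3 go.py .499 .216 .10 -.025
python3 - <<'E'
from h import *
for c in("top","side"):
    get_image(c); print(c,[(round(d["conf"],2),w(c,d["at"]).round(3).tolist()) for d in mark_of(c,"plain_support")[:2]])
E
```

```text
t 9.6667 pos [482.1 215.4 123.8] open 27.3 F [ 0.1 -0.5 -4.6]
turn first [-0.5 -2.3  0.3] then shift(target axes) [23.8  1.  16.9] | shift in present axes [23.2  1.3 17.8]
top [(0.81, [0.482, 0.216, 0.118])]
side [(0.84, [0.482, 0.213, 0.121])]
```

Call:
{"name": "arm_command", "arguments": {
  "plan": [
    [[0, 0.001, 0.009, -0.5, -2.3, 0.3, 0.01], [0, 0, 0.008, 0, 0, 0, 0.01], [0.008, 0, 0, 0, 0, 0, 0.01], [0.008, 0, 0, 0, 0, 0, 0.01], [0, 0, 0, 0, 0, 0, 0.01], [0, 0, 0, 0, 0, 0, 0.01]]
  ]
}}

```text
t: 10.37
tool_pos: [0.5062, 0.2104, 0.1081]
tool_rot: [0.029, 1.567, -0.029]
contact_force: [-0.6, 0.3, -4.7]
opening: 0.0269
```

```bash
python3 go.py .499 .216 .086 -.025
```

```text
t 10.3667 pos [506.2 210.4 108.1] open 26.9 F [-0.6  0.3 -4.7]
turn first [-0.7  0.2 -0. ] then shift(target axes) [22.1  5.4 -7.3] | shift in present axes [22.   5.4 -7.5]
```

Call:
{"name": "arm_command", "arguments": {
  "plan": [
    [[0, 0.0054, -0.0075, -0.7, 0.2, 0, 0.01], [0, 0, 0, 0, 0, 0, 0.01], [0.006, 0, 0, 0, 0, 0, 0.01], [0.006, 0, 0, 0, 0, 0, 0.01], [0, 0, 0, 0, 0, 0, 0.01], [0, 0, 0, 0, 0, 0, 0.01]]
  ]
}}

```text
t: 10.87
tool_pos: [0.4973, 0.2168, 0.0943]
tool_rot: [0.018, 1.572, -0.018]
contact_force: [0.2, 0.4, -4.3]
opening: 0.0271
```

```bash
python3 go.py .499 .216 .086 -.025
```

```text
t 10.8667 pos [497.3 216.8  94.3] open 27.1 F [ 0.2  0.4 -4.3]
turn first [ 0.1 -0.1  0. ] then shift(target axes) [ 8.3 -0.8  1.7] | shift in present axes [ 8.3 -0.8  1.8]
```

Lower gently to contact (the gripped TCP was 5.3 mm above the underside, so contact comes at z ≈ 0.0855).

Call:
{"name": "arm_command", "arguments": {
  "plan": [
    [[0.003, -0.001, 0.0018, 0, 0, 0, 0.01], [0.003, 0, 0, 0, 0, 0, 0.01], [0.002, 0, 0, 0, 0, 0, 0.01], [0.001, 0, 0, 0, 0, 0, 0.01], [0, 0, 0, 0, 0, 0, 0.01]]
  ]
}}

```text
t: 11.28
tool_pos: [0.4998, 0.2158, 0.0853]
tool_rot: [0.018, 1.571, -0.018]
contact_force: [0.1, 0.1, -4.3]
opening: 0.0275
```

```bash
python3 go.py .499 .216 .0855 -.025
```

```text
t 11.2833 pos [499.8 215.8  85.3] open 27.5 F [ 0.1  0.1 -4.3]
turn first [ 0.1 -0.  -0. ] then shift(target axes) [-0.2  0.2 -0.8] | shift in present axes [-0.2  0.2 -0.8]
```

Call:
{"name": "arm_command", "arguments": {
  "plan": [
    [[0.001, 0, 0, 0, 0, 0, 0.01], [0.001, 0, 0, 0, 0, 0, 0.01], [0, 0, 0, 0, 0, 0, 0.01]]
  ]
}}

```text
t: 11.53
tool_pos: [0.5002, 0.2159, 0.0855]
tool_rot: [0.018, 1.571, -0.018]
contact_force: [0.3, 0.3, -3.9]
opening: 0.0274
```

```bash
python3 go.py .499 .216 .0855 -.025
python3 - <<'E'
from fit import *
for c in(("top",),("side",)):
    print(c,fit("plain_support",[.499,.216,-.02],.08,cams=c))
E
```

```text
t 11.5333 pos [500.2 215.9  85.5] open 27.4 F [ 0.3  0.3 -3.9]
turn first [ 0.1 -0.   0. ] then shift(target axes) [-0.   0.1 -1.2] | shift in present axes [ 0.   0.1 -1.2]
('top',) (array([0.49990873, 0.20558762, 0.09407158]), np.float64(0.6096102985958736))
('side',) (array([ 0.50006884,  0.21281   , -0.06640561]), np.float64(0.3382175218173413))
```

Call:
{"name": "arm_command", "arguments": {
  "plan": [
    [[0.003, 0, -0.001, 0, 0, 0, 0.01], [0, 0, 0, 0, 0, 0, 0.01]]
  ]
}}

```text
t: 11.9
tool_pos: [0.5008, 0.216, 0.0861]
tool_rot: [0.018, 1.569, -0.018]
contact_force: [-0.3, 0.4, -4.5]
opening: 0.0271
```

Call:
{"name": "arm_command", "arguments": {
  "plan": [
    [[0.004, 0, -0.001, 0, 0, 0, 0.01]]
  ]
}}

```text
t: 11.98
tool_pos: [0.5015, 0.2163, 0.0852]
tool_rot: [0.018, 1.566, -0.018]
contact_force: [-7.7, -4.1, 22.5]
opening: 0.0272
```

Call:
{"name": "arm_command", "arguments": {
  "plan": [
    [[0.004, 0, -0.001, 0, 0, 0, 0.01]]
  ]
}}

```text
t: 12.07
tool_pos: [0.5016, 0.2163, 0.0852]
tool_rot: [0.017, 1.566, -0.019]
contact_force: [-13.3, -6.6, 26.3]
opening: 0.0277
```

Call:
{"name": "arm_command", "arguments": {
  "plan": [
    [[-0.001, 0, 0, 0, 0, 0, 0.05], [0, 0, 0, 0, 0, 0, 0.05], [0, 0, 0, 0, 0, 0, 0.05], [0, 0, 0, 0, 0, 0, 0.05], [0, 0, 0, 0, 0, 0, 0.05], [-0.02, 0, 0, 0, 0, 0, 0.05], [-0.03, 0, 0, 0, 0, 0, 0.05], [-0.03, 0, 0, 0, 0, 0, 0.05], [-0.02, 0, 0, 0, 0, 0, 0.05], [0, 0, 0, 0, 0, 0, 0.05]]
  ]
}}

```text
t: 12.9
tool_pos: [0.5, 0.2162, 0.1866]
tool_rot: [0.017, 1.569, -0.019]
contact_force: [1.2, -0.2, 0.2]
opening: 0.05
```

```bash
python3 go.py .6655 -.13 .19 .217
```

```text
t 12.9 pos [500.  216.2 186.6] open 50.0 F [ 1.2 -0.2  0.2]
turn first [-13.8   0.1   0.1] then shift(target axes) [  -3.4 -373.7   87.1] | shift in present axes [  -2.7 -342.3  173.5]
```

Call:
{"name": "arm_command", "arguments": {
  "plan": [
    [[0, 0, 0, -4.6, 0, 0, 0.055], [0, 0, 0, -4.6, 0, 0, 0.055], [0, 0, 0, -4.6, 0, 0, 0.055], [0, -0.01, 0.002, 0, 0, 0, 0.055], [0, -0.03, 0.007, 0, 0, 0, 0.055], [0, -0.034, 0.008, 0, 0, 0, 0.055], [0, -0.034, 0.008, 0, 0, 0, 0.055], [0, -0.034, 0.008, 0, 0, 0, 0.055], [0, -0.034, 0.008, 0, 0, 0, 0.055], [0, -0.034, 0.008, 0, 0, 0, 0.055], [0, -0.034, 0.008, 0, 0, 0, 0.055], [0, -0.034, 0.008, 0, 0, 0, 0.055], [0, -0.034, 0.008, 0, 0, 0, 0.055], [0, -0.03, 0.007, 0, 0, 0, 0.055], [0, -0.02, 0.005, 0, 0, 0, 0.055], [0, -0.01, 0.002, 0, 0, 0, 0.055], [0, 0, 0, 0, 0, 0, 0.055], [0, 0, 0, 0, 0, 0, 0.055]]
  ]
}}

```text
t: 14.4
tool_pos: [0.6653, -0.1532, 0.1618]
tool_rot: [-0.155, 1.586, 0.159]
contact_force: [-0.9, 0.6, -0.5]
opening: 0.0552
```

```bash
python3 go.py .6655 -.13 .1 .217
python3 - <<'E'
from fit import *
for c in(("top",),("side",),("top","side")):
    print(c,fit("plain_support",[.499,.216,-.02],.08,cams=c))
save("top","t1.png",(60,160,230,260),4)
E
```

```text
t 14.4 pos [ 665.3 -153.2  161.8] open 55.2 F [-0.9  0.6 -0.5]
turn first [-1.  -1.2 -0.3] then shift(target axes) [61.8 22.6  5.2] | shift in present axes [61.8 22.4  6. ]
('top',) (array([ 0.50082039,  0.21624348, -0.01968018]), np.float64(0.06761563039146712))
('side',) (array([ 0.50109399,  0.21129653, -0.0170755 ]), np.float64(0.09183662725195574))
('top', 'side') (array([ 0.50169453,  0.21517234, -0.00667612]), np.float64(0.09037760934370442))
```

View pics/t1.png

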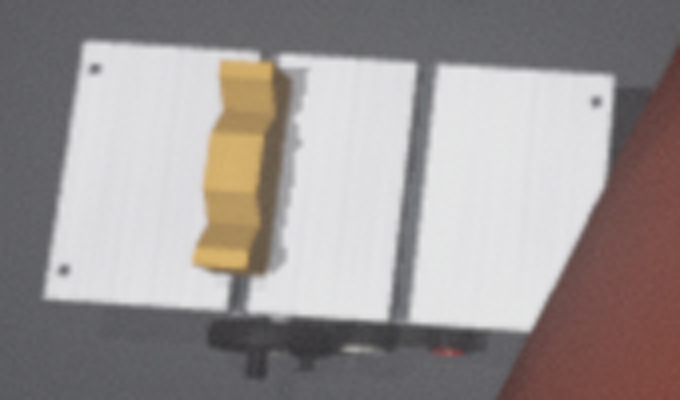

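The brass support sits squarely over the left slot: its base edge at (268,272) matches the slot line plus half its width. Now the white one.

Call:
{"name": "arm_command", "arguments": {
  "plan": [
    [[0, 0.022, 0.006, -1, -1.2, -0.3, 0.055], [0, 0, 0, 0, 0, 0, 0.055], [0.02, 0, 0, 0, 0, 0, 0.055], [0.02, 0, 0, 0, 0, 0, 0.055], [0.015, 0, 0, 0, 0, 0, 0.055], [0, 0, 0, 0, 0, 0, 0.055]]
  ]
}}

```text
t: 15.35
tool_pos: [0.6699, -0.1281, 0.1106]
tool_rot: [-0.179, 1.554, 0.171]
contact_force: [-0.6, -0.3, -1.4]
opening: 0.0552
```

```bash
python3 go.py .6655 -.13 .06 .217
```

```text
t 15.35 pos [ 669.9 -128.1  110.6] open 55.2 F [-0.6 -0.3 -1.4]
turn first [0.3 0.5 0.4] then shift(target axes) [50.6 -0.9 -4.7] | shift in present axes [50.5 -0.6 -5.1]
```

Call:
{"name": "arm_command", "arguments": {
  "plan": [
    [[0, 0, -0.005, 0.3, 0.5, 0.4, 0.055], [0.02, 0, -0.002, 0, 0, 0, 0.055], [0.02, 0, -0.002, 0, 0.3, 0, 0.055], [0.02, 0, -0.002, 0, 0.3, 0, 0.055], [0.015, 0, -0.001, 0, 0.3, 0, 0.055], [0, 0, 0, 0, 0, 0, 0.055], [0, 0, 0, 0, 0, 0, 0.055]]
  ]
}}

```text
t: 15.93
tool_pos: [0.6601, -0.1335, 0.0394]
tool_rot: [-0.172, 1.576, 0.166]
contact_force: [-0.4, 0.1, 0.9]
opening: 0.0548
```

```bash
python3 go.py .6655 -.13 .006 .217
```

```text
t 15.9333 pos [ 660.1 -133.5   39.4] open 54.8 F [-0.4  0.1  0.9]
turn first [-0.1 -0.7  0.1] then shift(target axes) [33.4  2.2  6. ] | shift in present axes [33.3  2.3  6.4]
```

Call:
{"name": "arm_command", "arguments": {
  "plan": [
    [[0, 0.002, 0.006, -0.1, -0.7, 0.1, 0.055], [0.01, 0, 0, 0, 0, 0, 0.055], [0.01, 0, 0, 0, 0, 0, 0.055], [0.006, 0, 0, 0, 0, 0, 0.055], [0, 0, 0, 0, 0, 0, 0.055]]
  ]
}}

```text
t: 16.35
tool_pos: [0.6698, -0.131, 0.0166]
tool_rot: [-0.173, 1.555, 0.168]
contact_force: [0.2, 0.4, 0.3]
opening: 0.0552
```

```bash
python3 go.py .6655 -.13 .006 .217
```

```text
t 16.35 pos [ 669.8 -131.    16.6] open 55.2 F [0.2 0.4 0.3]
turn first [-0.   0.5  0.2] then shift(target axes) [10.6  1.9 -4. ] | shift in present axes [10.5  1.9 -4.1]
```

Call:
{"name": "arm_command", "arguments": {
  "plan": [
    [[0.004, 0.001, -0.004, 0, 0.5, 0.2, 0.055], [0.004, 0, 0, 0, 0, 0, 0.055], [0.002, 0, 0, 0, 0, 0, 0.02], [0, 0, 0, 0, 0, 0, 0.01], [0, 0, 0, 0, 0, 0, 0.01], [0, 0, 0, 0, 0, 0, 0.01], [0, 0, 0, 0, 0, 0, 0.01], [0, 0, 0, 0, 0, 0, 0.01], [0, 0, 0, 0, 0, 0, 0.01]]
  ]
}}

```text
t: 17.1
tool_pos: [0.6654, -0.1306, 0.0054]
tool_rot: [-0.171, 1.565, 0.17]
contact_force: [-0.1, 0.4, -1.0]
opening: 0.0272
```

```bash
python3 go.py .6655 -.13 .16 .217
```

```text
t 17.1 pos [ 665.4 -130.6    5.4] open 27.2 F [-0.1  0.4 -1. ]
turn first [ 0. -0.  0.] then shift(target axes) [-154.6    0.6    0.2] | shift in present axes [-154.6    0.6    0.1]
```

Call:
{"name": "arm_command", "arguments": {
  "plan": [
    [[-0.01, 0, 0, 0, 0, 0, 0.01], [-0.02, 0, 0.001, 0, 0, 0, 0.01], [-0.03, 0, 0.001, 0, 0, 0, 0.01], [-0.03, 0, 0.001, 0, 0, 0, 0.01], [-0.03, 0, 0.001, 0, 0, 0, 0.01], [-0.03, 0, 0.001, 0, 0, 0, 0.01], [0, 0, 0, 0, 0, 0, 0.01], [0, 0, 0, 4.5, 0, 0, 0.01], [0, 0, 0, 4.5, 0, 0, 0.01], [0, 0, 0, 4.5, 0, 0, 0.01], [0, 0, 0, 0, 0, 0, 0.01]]
  ]
}}

```text
t: 18.02
tool_pos: [0.6641, -0.1285, 0.1561]
tool_rot: [0.025, 1.587, -0.021]
contact_force: [-0.3, 0.6, -3.3]
opening: 0.0274
```

```bash
python3 go.py .497 .130 .15 -.025
```

```text
t 18.0167 pos [ 664.1 -128.5  156.1] open 27.4 F [-0.3  0.6 -3.3]
turn first [-0.2 -0.9 -0.1] then shift(target axes) [   6.1  254.2 -173.5] | shift in present axes [   9.4  253.5 -174.4]
```

Call:
{"name": "arm_command", "arguments": {
  "plan": [
    [[0, 0, 0, -0.2, -0.9, -0.1, 0.01], [-0.002, 0.015, -0.01, 0, 0, 0, 0.01], [-0.002, 0.029, -0.02, 0, 0, 0, 0.01], [-0.002, 0.029, -0.02, 0, 0, 0, 0.01], [-0.002, 0.029, -0.02, 0, 0, 0, 0.01], [-0.002, 0.029, -0.02, 0, 0, 0, 0.01], [-0.002, 0.029, -0.02, 0, 0, 0, 0.01], [-0.002, 0.029, -0.02, 0, 0, 0, 0.01], [-0.002, 0.029, -0.02, 0, 0, 0, 0.01], [0, 0.02, -0.012, 0, 0, 0, 0.01], [0, 0.01, -0.008, 0, 0, 0, 0.01], [0, 0, 0, 0, 0, 0, 0.01], [0, 0, 0, 0, 0, 0, 0.01]]
  ]
}}

```text
t: 19.1
tool_pos: [0.481, 0.131, 0.1583]
tool_rot: [0.003, 1.582, 0.0]
contact_force: [0.7, -0.3, -2.7]
opening: 0.0273
```

```bash
python3 go.py .497 .130 .1 -.025
```

```text
t 19.1 pos [481.  131.  158.3] open 27.3 F [ 0.7 -0.3 -2.7]
turn first [ 1.3 -0.6 -0.1] then shift(target axes) [58.3 -0.6 16. ] | shift in present axes [58.2 -1.1 16.6]
```

Call:
{"name": "arm_command", "arguments": {
  "plan": [
    [[0, 0, 0.01, 1.3, -0.6, -0.1, 0.01], [0, -0.001, 0.006, 0, 0, 0, 0.01], [0.015, 0, 0, 0, 0, 0, 0.01], [0.015, 0, 0, 0, 0, 0, 0.01], [0.015, 0, 0, 0, 0, 0, 0.01], [0.005, 0, 0, 0, 0, 0, 0.01], [0, 0, 0, 0, 0, 0, 0.01], [0, 0, 0, 0, 0, 0, 0.01]]
  ]
}}

```text
t: 19.77
tool_pos: [0.5063, 0.1232, 0.1066]
tool_rot: [0.024, 1.565, -0.027]
contact_force: [0.3, -0.1, -2.8]
opening: 0.0271
```

```bash
python3 go.py .497 .130 .0855 -.025
```

```text
t 19.7667 pos [506.3 123.2 106.6] open 27.1 F [ 0.3 -0.1 -2.8]
turn first [-0.4  0.3  0.1] then shift(target axes) [21.1  6.6 -9.4] | shift in present axes [21.   6.5 -9.6]
```

Call:
{"name": "arm_command", "arguments": {
  "plan": [
    [[0, 0.006, -0.009, -0.4, 0.3, 0.1, 0.01], [0, 0, 0, 0, 0, 0, 0.01], [0.006, 0, 0, 0, 0, 0, 0.01], [0.006, 0, 0, 0, 0, 0, 0.01], [0, 0, 0, 0, 0, 0, 0.01], [0, 0, 0, 0, 0, 0, 0.01]]
  ]
}}

```text
t: 20.27
tool_pos: [0.4995, 0.13, 0.0972]
tool_rot: [0.021, 1.564, -0.019]
contact_force: [-0.2, 0.3, -3.4]
opening: 0.0273
```

```bash
python3 go.py .497 .130 .0855 -.025
```

```text
t 20.2667 pos [499.5 130.   97.2] open 27.3 F [-0.2  0.3 -3.4]
turn first [-0.   0.4 -0.1] then shift(target axes) [11.7 -0.  -2.5] | shift in present axes [11.7 -0.  -2.6]
```

Call:
{"name": "arm_command", "arguments": {
  "plan": [
    [[0.003, 0, -0.001, 0, 0.4, -0.1, 0.01], [0.003, 0, 0, 0, 0, 0, 0.01], [0.003, 0, 0, 0, 0, 0, 0.01], [0.003, 0, 0, 0, 0, 0, 0.01]]
  ]
}}

```text
t: 20.6
tool_pos: [0.4992, 0.1302, 0.0853]
tool_rot: [0.019, 1.57, -0.02]
contact_force: [-4.5, -1.3, 46.8]
opening: 0.0272
```

Call:
{"name": "arm_command", "arguments": {
  "plan": [
    [[0.003, 0, 0, 0, 0, 0, 0.01]]
  ]
}}

```text
t: 20.68
tool_pos: [0.4993, 0.1302, 0.0853]
tool_rot: [0.019, 1.572, -0.021]
contact_force: [-18.9, -1.9, 33.4]
opening: 0.0275
```

Call:
{"name": "arm_command", "arguments": {
  "plan": [
    [[-0.001, 0, 0, 0, 0, 0, 0.05], [0, 0, 0, 0, 0, 0, 0.05], [0, 0, 0, 0, 0, 0, 0.05], [0, 0, 0, 0, 0, 0, 0.05], [0, 0, 0, 0, 0, 0, 0.05], [-0.02, 0, 0, 0, 0, 0, 0.05], [-0.03, 0, 0, 0, 0, 0, 0.05], [-0.03, 0, 0, 0, 0, 0, 0.05], [-0.03, 0, 0, 0, 0, 0, 0.05], [0, 0, 0, 0, 0, 0, 0.05]]
  ]
}}

```text
t: 21.52
tool_pos: [0.4995, 0.1302, 0.1997]
tool_rot: [0.019, 1.574, -0.021]
contact_force: [1.3, -0.7, 1.0]
opening: 0.0498
```

```bash
python3 go.py .663 .262 .19 1.546; python3 -c "
from h import *
print(np.round(ctrl.get_obs()['q'],3))"
```

```text
t 21.5167 pos [499.5 130.2 199.7] open 49.8 F [ 1.3 -0.7  1. ]
turn first [-90.   -0.2  -0.1] then shift(target axes) [   9.7 -160.2  135.9] | shift in present axes [  9.  135.9 160.2]
[ 1.110e-01 -1.870e-01  1.894e+00 -1.000e-03  1.438e+00 -1.434e+00]
```

Call:
{"name": "arm_command", "arguments": {
  "plan": [
    [[0, 0, 0, 6.5, 0, 0, 0.062], [0, 0, 0, 7, 0, 0, 0.062], [0, 0, 0, 7, 0, 0, 0.062], [0, 0, 0, 7, 0, 0, 0.062], [0, 0, 0, 7, 0, 0, 0.062], [0, 0, 0, 7, 0, 0, 0.062], [0, 0, 0, 7, 0, 0, 0.062], [0, 0, 0, 7, 0, 0, 0.062], [0, 0, 0, 7, 0, 0, 0.062], [0, 0, 0, 7, 0, 0, 0.062], [0, 0, 0, 7, 0, 0, 0.062], [0, 0, 0, 7, 0, 0, 0.062], [0, 0, 0, 6.5, 0, 0, 0.062], [0, 0.027, -0.023, 0, 0, 0, 0.062], [0, 0.027, -0.023, 0, 0, 0, 0.062], [0, 0.027, -0.023, 0, 0, 0, 0.062], [0, 0.027, -0.023, 0, 0, 0, 0.062], [0, 0.027, -0.023, 0, 0, 0, 0.062], [0, 0.015, -0.013, 0, 0, 0, 0.062], [0, 0, 0, 0, 0, 0, 0.062]]
  ]
}}

```text
t: 23.18
tool_pos: [0.6613, 0.2506, 0.1862]
tool_rot: [1.257, 1.177, -1.273]
contact_force: [0.8, -0.3, -0.3]
opening: 0.0621
```

```bash
python3 go.py .663 .262 .1 -1.596
python3 - <<'E'
from fit import *
for c in(("top",),("side",),("top","side")):
    print(c,fit("adjustable_support",[.498,.13,-.02],.08,cams=c))
E
```

```text
t 23.1833 pos [661.3 250.6 186.2] open 62.1 F [ 0.8 -0.3 -0.3]
turn first [-2.9  0.2  0.5] then shift(target axes) [ 86.2   1.4 -11.4] | shift in present axes [ 86.1   1.6 -11.8]
('top',) (array([ 0.50153565,  0.13004858, -0.01741312]), np.float64(0.06652589970547018))
('side',) (array([0.50023181, 0.12629868, 0.02832265]), np.float64(0.08296685641938062))
('top', 'side') (array([0.50119278, 0.1294912 , 0.00194675]), np.float64(0.09095751309209432))
```

Call:
{"name": "arm_command", "arguments": {
  "plan": [
    [[0, 0.001, -0.011, -2.9, 0.2, 0.5, 0.062], [0, 0, 0, 0, 0, 0, 0.062], [0.03, 0, 0, 0, 0, 0, 0.062], [0.03, 0, 0, 0, 0, 0, 0.062], [0.03, 0, 0, 0, 0, 0, 0.062], [0.03, 0, 0, 0, 0, 0, 0.062], [0, 0, 0, 0, 0, 0, 0.062], [0, 0, 0, 0, 0, 0, 0.062]]
  ]
}}

```text
t: 24.25
tool_pos: [0.6629, 0.2559, 0.073]
tool_rot: [1.24, 1.185, -1.224]
contact_force: [-0.3, 0.6, 1.0]
opening: 0.0622
```

```bash
python3 go.py .663 .262 .003 -1.596
```

```text
t 24.25 pos [662.9 255.9  73. ] open 62.2 F [-0.3  0.6  1. ]
turn first [-0.5 -0.1 -0.7] then shift(target axes) [70.  -0.1 -6.1] | shift in present axes [70.  -1.  -6.1]
```

Call:
{"name": "arm_command", "arguments": {
  "plan": [
    [[0, 0, -0.006, -0.5, -0.1, -0.7, 0.062], [0.015, 0, 0, 0, 0, 0, 0.062], [0.015, 0, 0, 0, 0, 0, 0.062], [0.015, 0, 0, 0, 0, 0, 0.062], [0.01, 0, 0, 0, 0, 0, 0.062], [0, 0, 0, 0, 0, 0, 0.062], [0, 0, 0, 0, 0, 0, 0.062]]
  ]
}}

```text
t: 24.83
tool_pos: [0.6675, 0.2632, 0.0209]
tool_rot: [1.233, 1.192, -1.22]
contact_force: [1.0, -0.1, 0.3]
opening: 0.0622
```

```bash
python3 go.py .663 .262 .003 -1.596
```

```text
t 24.8333 pos [667.5 263.2  20.9] open 62.2 F [ 1.  -0.1  0.3]
turn first [-0.  -0.1 -0.5] then shift(target axes) [17.9 -4.4  1.3] | shift in present axes [17.9 -4.6  1.3]
```

Call:
{"name": "arm_command", "arguments": {
  "plan": [
    [[0.005, -0.004, 0.001, 0, -0.1, -0.5, 0.062], [0.005, 0, 0, 0, 0, 0, 0.062], [0.005, 0, 0, 0, 0, 0, 0.062], [0, 0, 0, 0, 0, 0, 0.062]]
  ]
}}

```text
t: 25.17
tool_pos: [0.6634, 0.2623, 0.005]
tool_rot: [1.228, 1.197, -1.228]
contact_force: [-0.6, 0.4, -0.5]
opening: 0.0622
```

```bash
python3 go.py .663 .262 .002 -1.596;python3 -c "
from h import *
save('side','s2.png',(150,90,300,200),4)"
```

```text
t 25.1667 pos [663.4 262.3   5. ] open 62.2 F [-0.6  0.4 -0.5]
turn first [-0. -0. -0.] then shift(target axes) [ 3.  -0.4  0.3] | shift in present axes [ 3.  -0.4  0.3]
```

View pics/s2.png

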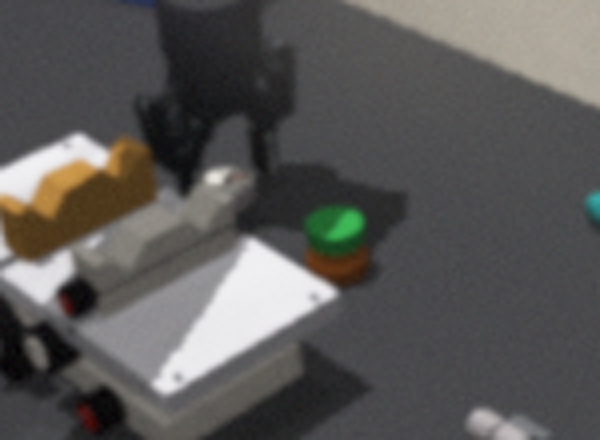

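The fingers straddle the dial at (235,180) and both supports stand over their slots with the knob in front. Next I lower 3 mm and close.

Call:
{"name": "arm_command", "arguments": {
  "plan": [
    [[0.003, 0, 0, 0, 0, 0, 0.062], [0, 0, 0, 0, 0, 0, 0.03], [0, 0, 0, 0, 0, 0, 0.03], [0, 0, 0, 0, 0, 0, 0.03], [0, 0, 0, 0, 0, 0, 0.03], [0, 0, 0, 0, 0, 0, 0.03], [0, 0, 0, 0, 0, 0, 0.03], [0, 0, 0, 0, 0, 0, 0.03], [0, 0, 0, 0, 0, 0, 0.03]]
  ]
}}

```text
t: 25.97
tool_pos: [0.6646, 0.2626, 0.0039]
tool_rot: [1.23, 1.196, -1.225]
contact_force: [0.5, 0.4, -0.0]
opening: 0.0411
```

Call:
{"name": "arm_command", "arguments": {
  "plan": [
    [[-0.01, 0, 0, 0, 0, 0, 0.03], [-0.02, 0, 0, 0, 0, 0, 0.03], [-0.03, 0, 0, 0, 0, 0, 0.03], [-0.03, 0, 0, 0, 0, 0, 0.03], [-0.03, 0, 0, 0, 0, 0, 0.03], [-0.025, 0, 0, 0, 0, 0, 0.03], [0, 0, 0, 0, 0, 0, 0.03], [0, 0, 0, 0, 0, 0, 0.03]]
  ]
}}

```text
t: 26.63
tool_pos: [0.6621, 0.2619, 0.1558]
tool_rot: [1.226, 1.199, -1.23]
contact_force: [-0.3, 0.4, -1.4]
opening: 0.0413
```

```bash
python3 go.py .5005 .274 .13 -1.596
```

```text
t 26.6333 pos [662.1 261.9 155.8] open 41.3 F [-0.3  0.4 -1.4]
turn first [-0.   0.   0.2] then shift(target axes) [  25.8 -161.8   -8. ] | shift in present axes [  26.2 -161.7   -8. ]
```

Call:
{"name": "arm_command", "arguments": {
  "plan": [
    [[0, -0.012, -0.001, 0, 0, 0, 0.03], [0, -0.03, -0.0015, 0, 0, 0, 0.03], [0, -0.03, -0.0015, 0, 0, 0, 0.03], [0, -0.03, -0.0015, 0, 0, 0, 0.03], [0, -0.03, -0.0015, 0, 0, 0, 0.03], [0, -0.02, -0.001, 0, 0, 0, 0.03], [0, -0.01, 0, 0, 0, 0, 0.03], [0, 0, 0, 0, 0, 0, 0.03], [0, 0, 0, 0, 0, 0, 0.03]]
  ]
}}

```text
t: 27.38
tool_pos: [0.4882, 0.2714, 0.1441]
tool_rot: [1.216, 1.204, -1.244]
contact_force: [0.6, -0.1, -1.6]
opening: 0.0412
```

```bash
python3 go.py .5005 .274 .11 -1.596
```

```text
t 27.3833 pos [488.2 271.4 144.1] open 41.2 F [ 0.6 -0.1 -1.6]
turn first [-0.1  0.4  0.9] then shift(target axes) [34.1 12.2 -2.9] | shift in present axes [33.9 12.8 -3.2]
```

Call:
{"name": "arm_command", "arguments": {
  "plan": [
    [[0, 0.012, -0.003, -0.1, 0.4, 0.9, 0.03], [0.01, 0, 0, 0, 0, 0, 0.03], [0.01, 0, 0, 0, 0, 0, 0.03], [0.01, 0, 0, 0, 0, 0, 0.03], [0, 0, 0, 0, 0, 0, 0.03], [0, 0, 0, 0, 0, 0, 0.03]]
  ]
}}

```text
t: 27.88
tool_pos: [0.5041, 0.2732, 0.1078]
tool_rot: [1.228, 1.197, -1.231]
contact_force: [0.1, -0.5, -1.7]
opening: 0.0411
```

```bash
python3 go.py .5005 .274 .084 -1.596
```

```text
t 27.8833 pos [504.1 273.2 107.8] open 41.1 F [ 0.1 -0.5 -1.7]
turn first [-0.1  0.   0.1] then shift(target axes) [23.8 -3.6 -0.8] | shift in present axes [23.8 -3.6 -0.8]
```

Call:
{"name": "arm_command", "arguments": {
  "plan": [
    [[0.006, -0.003, -0.001, -0.1, 0, 0.1, 0.03], [0.006, 0, 0, 0, 0, 0, 0.03], [0.005, 0, 0, 0, 0, 0, 0.03], [0.003, 0, 0, 0, 0, 0, 0.03], [0.002, 0, 0, 0, 0, 0, 0.03]]
  ]
}}

```text
t: 28.3
tool_pos: [0.5012, 0.2743, 0.0837]
tool_rot: [1.228, 1.196, -1.228]
contact_force: [-4.6, -2.2, 18.6]
opening: 0.0414
```

Call:
{"name": "arm_command", "arguments": {
  "plan": [
    [[0.002, 0, 0, 0, 0, 0, 0.03]]
  ]
}}

```text
t: 28.38
tool_pos: [0.5012, 0.2743, 0.0837]
tool_rot: [1.227, 1.197, -1.229]
contact_force: [-9.3, -4.6, 21.6]
opening: 0.0414
```

Call:
{"name": "arm_command", "arguments": {
  "plan": [
    [[-0.001, 0, 0, 0, 0, 0, 0.06], [0, 0, 0, 0, 0, 0, 0.06], [0, 0, 0, 0, 0, 0, 0.06], [0, 0, 0, 0, 0, 0, 0.06], [0, 0, 0, 0, 0, 0, 0.06], [-0.02, 0, 0, 0, 0, 0, 0.06], [-0.03, 0, 0, 0, 0, 0, 0.06], [-0.03, 0, 0, 0, 0, 0, 0.06], [-0.03, 0, 0, 0, 0, 0, 0.06], [0, 0, 0, 0, 0, 0, 0.05]]
  ]
}}

```text
t: 29.22
tool_pos: [0.5001, 0.274, 0.197]
tool_rot: [1.224, 1.198, -1.232]
contact_force: [0.8, 0.3, 0.5]
opening: 0.051
```

```bash
python3 go.py .4325 -.167 .19 -1.599
```

```text
t 29.2167 pos [500.1 274.  197. ] open 51.0 F [0.8 0.3 0.5]
turn first [0.2 0.2 0.2] then shift(target axes) [  7.  -55.1 442.8] | shift in present axes [  8.4 -56.3 442.6]
```

Call:
{"name": "arm_command", "arguments": {
  "plan": [
    [[0, -0.002, 0.015, 0, 0, 0, 0.05], [0, -0.004, 0.035, 0, 0, 0, 0.05], [0, -0.004, 0.035, 0, 0, 0, 0.05], [0, -0.004, 0.035, 0, 0, 0, 0.05], [0, -0.004, 0.035, 0, 0, 0, 0.05], [0, -0.004, 0.035, 0, 0, 0, 0.05], [0, -0.004, 0.035, 0, 0, 0, 0.05], [0, -0.004, 0.035, 0, 0, 0, 0.05], [0, -0.004, 0.035, 0, 0, 0, 0.05], [0, -0.004, 0.035, 0, 0, 0, 0.05], [0, -0.004, 0.035, 0, 0, 0, 0.05], [0, -0.004, 0.03, 0, 0, 0, 0.05], [0, -0.004, 0.025, 0, 0, 0, 0.05], [0, -0.004, 0.012, 0, 0, 0, 0.05], [0, 0, 0, 0, 0, 0, 0.05], [0, 0, 0, 0, 0, 0, 0.05]]
  ]
}}

```text
t: 30.55
tool_pos: [0.4335, -0.1743, 0.196]
tool_rot: [1.228, 1.194, -1.221]
contact_force: [0.2, -0.8, 0.2]
opening: 0.0503
```

```bash
python3 go.py .4325 -.167 .1 -1.599
python3 - <<'E'
from fit import *
print("therm",fit("thermometer",[.501,.274,0],.08,cams=("top",),yaw=False),fit("thermometer",[.501,.274,0],.08,cams=("side",),yaw=False))
for c in("top","side"):
    print(c,[(round(d["conf"],2),w(c,d["at"]).round(3).tolist()) for d in mark_of(c,"thermometer")[:2]])
    for n in ("plain_support","adjustable_support"): print(n,[(round(d["conf"],2),w(c,d["at"]).round(3).tolist()) for d in mark_of(c,n)[:2]])
E
```

```text
t 30.55 pos [ 433.5 -174.3  196. ] open 50.3 F [ 0.2 -0.8  0.2]
turn first [ 0.3  0.  -0.3] then shift(target axes) [96.  -1.2 -7.3] | shift in present axes [96.  -1.7 -7.3]
therm (array([0.50137472, 0.2758364 , 0.        ]), np.float64(0.057745670270787364)) (array([0.5092146 , 0.28273232, 0.        ]), np.float64(0.5697265263287856))
top [(0.82, [0.501, 0.274, 0.08]), (0.5, [0.497, 0.176, 0.001])]
plain_support [(0.77, [0.502, 0.219, 0.076])]
adjustable_support [(0.66, [0.499, 0.131, 0.076])]
side [(0.56, [0.502, 0.274, 0.084])]
plain_support [(0.74, [0.502, 0.215, 0.083])]
adjustable_support [(0.91, [0.499, 0.13, 0.082])]
```

Call:
{"name": "arm_command", "arguments": {
  "plan": [
    [[0, -0.001, -0.007, 0.3, 0, -0.3, 0.05], [0.03, 0, 0, 0, 0, 0, 0.05], [0.03, 0, 0, 0, 0, 0, 0.05], [0.025, 0, 0, 0, 0, 0, 0.05], [0.01, 0, 0, 0, 0, 0, 0.05], [0, 0, 0, 0, 0, 0, 0.05], [0, 0, 0, 0, 0, 0, 0.05]]
  ]
}}

```text
t: 31.63
tool_pos: [0.4356, -0.1643, 0.1018]
tool_rot: [1.227, 1.191, -1.224]
contact_force: [-0.2, -0.6, -0.2]
opening: 0.0496
```

```bash
python3 go.py .4325 -.167 .032 -1.599
python3 - <<'E'
from h import *
im=get_image("top").astype(int);r,g,b=im[...,0],im[...,1],im[...,2]
for n,m in(("red",(r>90)&(r>2*g)&(r>2*b)),("blue",(b>90)&(b>1.6*r)&(b>1.3*g))):
    k,l,s,c=cv2.connectedComponentsWithStats(m.astype(np.uint8))
    for i in range(1,k):
        if 60<s[i,4]<600: print(n,s[i],back("top",c[i],.058))
E
```

```text
t 31.6333 pos [ 435.6 -164.3  101.8] open 49.6 F [-0.2 -0.6 -0.2]
turn first [ 0.2  0.2 -0.3] then shift(target axes) [69.8 -3.   2.7] | shift in present axes [69.8 -3.4  2.5]
```

Run:
```python
from h import *
im=cv2.imread("pics/t0.png")[:,:,::-1].astype(int);r,g,b=im[...,0],im[...,1],im[...,2]
for n,m in(("red",(r>90)&(r>2*g)&(r>2*b)),("blue",(b>90)&(b>1.6*r)&(b>1.3*g))):
    k,l,s,c=cv2.connectedComponentsWithStats(m.astype(np.uint8))
    for i in range(1,k):
        if 100<s[i,4]<1600: print(n,s[i],back("top",(c[i]+.5)/1.5-.5,.058))
```

```text
red [434 359  30  17 442] [ 0.43233022 -0.16586299  0.058     ]
blue [432 318  31  17 459] [ 0.49170179 -0.16173013  0.058     ]
```

Call:
{"name": "arm_command", "arguments": {
  "plan": [
    [[0, -0.003, 0.0025, 0.2, 0.2, -0.3, 0.05], [0.02, 0, 0, 0, 0, 0, 0.05], [0.02, 0, 0, 0, 0, 0, 0.05], [0.008, 0, 0, 0, 0, 0, 0.05], [0, 0, 0, 0, 0, 0, 0.05]]
  ]
}}

```text
t: 32.1
tool_pos: [0.4386, -0.1712, 0.0626]
tool_rot: [1.231, 1.178, -1.223]
contact_force: [0.2, -0.6, 0.2]
opening: 0.05
```

```bash
python3 go.py .4325 -.167 .032 -1.599
```

```text
t 32.1 pos [ 438.6 -171.2   62.6] open 50.0 F [ 0.2 -0.6  0.2]
turn first [-0.   0.5 -0.9] then shift(target axes) [30.6 -6.2 -4. ] | shift in present axes [30.4 -6.7 -4.2]
```

Sleeve centroids confirm red (0.432, -0.166) and blue (0.492, -0.162).

Call:
{"name": "arm_command", "arguments": {
  "plan": [
    [[0, -0.006, -0.0045, 0, 0.5, -0.9, 0.05], [0, 0, 0, 0, 0, 0, 0.05], [0.01, 0, 0, 0, 0, 0, 0.05], [0.01, 0, 0, 0, 0, 0, 0.05], [0.004, 0, 0, 0, 0, 0, 0.05], [0, 0, 0, 0, 0, 0, 0.05]]
  ]
}}

```text
t: 32.6
tool_pos: [0.4354, -0.1682, 0.0419]
tool_rot: [1.231, 1.19, -1.228]
contact_force: [-0.2, -0.4, -1.2]
opening: 0.05
```

```bash
python3 go.py .4325 -.1665 .032 -1.599
```

```text
t 32.6 pos [ 435.4 -168.2   41.9] open 50.0 F [-0.2 -0.4 -1.2]
turn first [-0.   0.1 -0.3] then shift(target axes) [ 9.9 -2.9 -1.6] | shift in present axes [ 9.9 -3.  -1.6]
```

Call:
{"name": "arm_command", "arguments": {
  "plan": [
    [[0.003, -0.003, -0.0015, 0, 0.1, -0.3, 0.05], [0.004, 0, 0, 0, 0, 0, 0.05], [0.003, 0, 0, 0, 0, 0, 0.05], [0, 0, 0, 0, 0, 0, 0.05]]
  ]
}}

```text
t: 32.93
tool_pos: [0.4317, -0.1661, 0.0303]
tool_rot: [1.23, 1.197, -1.232]
contact_force: [-0.1, 0.2, -0.4]
opening: 0.05
```

```bash
python3 go.py .4325 -.1665 .032 -1.599
```

```text
t 32.9333 pos [ 431.7 -166.1   30.3] open 50.0 F [-0.1  0.2 -0.4]
turn first [-0.  -0.   0.1] then shift(target axes) [-1.7  0.8  0.4] | shift in present axes [-1.7  0.8  0.4]
```

Call:
{"name": "arm_command", "arguments": {
  "plan": [
    [[-0.001, 0.0008, 0, 0, 0, 0, 0.01], [0, 0, 0, 0, 0, 0, 0.01], [0, 0, 0, 0, 0, 0, 0.01], [0, 0, 0, 0, 0, 0, 0.01], [0, 0, 0, 0, 0, 0, 0.01], [0, 0, 0, 0, 0, 0, 0.01], [0, 0, 0, 0, 0, 0, 0.01], [0, 0, 0, 0, 0, 0, 0.01]]
  ],
  "squeeze": 80
}}

```text
t: 33.6
tool_pos: [0.4315, -0.1661, 0.0314]
tool_rot: [1.228, 1.2, -1.234]
contact_force: [-0.7, 0.0, -0.3]
opening: 0.0221
```

```bash
python3 go.py .4325 -.1665 .16 -1.599
```

```text
t 33.6 pos [ 431.5 -166.1   31.4] open 22.1 F [-0.7  0.  -0.3]
turn first [-0.  -0.   0.3] then shift(target axes) [-128.6    1.     0.4] | shift in present axes [-128.6    0.4    0.3]
```

Call:
{"name": "arm_command", "arguments": {
  "plan": [
    [[-0.01, 0, 0, 0, 0, 0, 0.01], [-0.02, 0, 0, 0, 0, 0, 0.01], [-0.03, 0, 0, 0, 0, 0, 0.01], [-0.03, 0, 0, 0, 0, 0, 0.01], [-0.03, 0, 0, 0, 0, 0, 0.01], [-0.015, 0, 0, 0, 0, 0, 0.01], [0, 0, 0, 0, 0, 0, 0.01]]
  ]
}}

```text
t: 34.18
tool_pos: [0.4268, -0.1626, 0.167]
tool_rot: [1.228, 1.216, -1.24]
contact_force: [0.4, 0.0, -4.2]
opening: 0.022
```

```bash
python3 go.py .530 .172 .16 -1.596
```

```text
t 34.1833 pos [ 426.8 -162.6  167. ] open 22.0 F [ 0.4  0.  -4.2]
turn first [-0.2 -0.5  1.1] then shift(target axes) [   7.    94.7 -337. ] | shift in present axes [   8.3   93.8 -337.3]
```

Call:
{"name": "arm_command", "arguments": {
  "plan": [
    [[0, 0, 0, -0.2, -0.5, 1.1, 0.01], [0, 0.004, -0.012, 0, 0, 0, 0.01], [0, 0.009, -0.03, 0, 0, 0, 0.01], [0, 0.009, -0.03, 0, 0, 0, 0.01], [0, 0.009, -0.03, 0, 0, 0, 0.01], [0, 0.009, -0.03, 0, 0, 0, 0.01], [0, 0.009, -0.03, 0, 0, 0, 0.01], [0, 0.009, -0.03, 0, 0, 0, 0.01], [0, 0.009, -0.03, 0, 0, 0, 0.01], [0, 0.009, -0.03, 0, 0, 0, 0.01], [0, 0.009, -0.03, 0, 0, 0, 0.01], [0, 0.006, -0.025, 0, 0, 0, 0.01], [0, 0.004, -0.015, 0, 0, 0, 0.01], [0, 0, -0.005, 0, 0, 0, 0.01], [0, 0, 0, 0, 0, 0, 0.01], [0, 0, 0, 0, 0, 0, 0.01]]
  ]
}}

```text
t: 35.52
tool_pos: [0.5139, 0.1773, 0.133]
tool_rot: [1.21, 1.222, -1.256]
contact_force: [-0.0, -0.7, -5.8]
opening: 0.0215
```

```bash
python3 go.py .530 .172 .125 -1.596
```

```text
t 35.5167 pos [513.9 177.3 133. ] open 21.5 F [-0.  -0.7 -5.8]
turn first [-0.   0.1  2.1] then shift(target axes) [ 8.  16.3  4.9] | shift in present axes [ 7.4 16.5  4.9]
```

Call:
{"name": "arm_command", "arguments": {
  "plan": [
    [[-0.002, 0.008, 0.003, 0, 0.1, 1.1, 0.01], [-0.002, 0.008, 0.002, 0, 0, 1, 0.01], [0, 0, 0, 0, 0, 0, 0.01], [0, 0, 0, 0, 0, 0, 0.01]]
  ]
}}

```text
t: 35.85
tool_pos: [0.5296, 0.1674, 0.1347]
tool_rot: [1.23, 1.192, -1.231]
contact_force: [-0.9, -0.1, -4.6]
opening: 0.0215
```

```bash
python3 go.py .530 .172 .11 -1.596
```

```text
t 35.85 pos [529.6 167.4 134.7] open 21.5 F [-0.9 -0.1 -4.6]
turn first [-0.3  0.2 -0.1] then shift(target axes) [24.7  0.2 -4.6] | shift in present axes [24.7  0.2 -4.7]
```

Call:
{"name": "arm_command", "arguments": {
  "plan": [
    [[0.005, 0, -0.0045, -0.3, 0.2, -0.1, 0.01], [0.008, 0, 0, 0, 0, 0, 0.01], [0.006, 0, 0, 0, 0, 0, 0.01], [0, 0, 0, 0, 0, 0, 0.01], [0, 0, 0, 0, 0, 0, 0.01]]
  ]
}}

```text
t: 36.27
tool_pos: [0.5303, 0.1707, 0.1143]
tool_rot: [1.23, 1.197, -1.228]
contact_force: [0.5, -0.2, -4.7]
opening: 0.0222
```

```bash
python3 go.py .530 .172 .1014 -1.596
python3 - <<'E'
from h import *
save("side","s3.png",(110,80,280,210),4)
E
```

```text
t 36.2667 pos [530.3 170.7 114.3] open 22.2 F [ 0.5 -0.2 -4.7]
turn first [-0.1 -0.1 -0. ] then shift(target axes) [12.9 -0.3 -1.2] | shift in present axes [12.9 -0.3 -1.2]
```

View pics/s3.png

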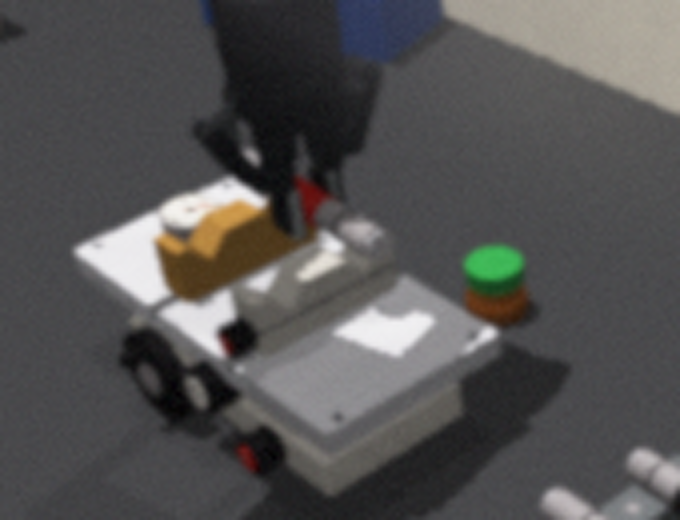

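The red bar hangs just above the rear vees, with its near end at (375,240) over the white support's rear vee. I lower it gently.

Call:
{"name": "arm_command", "arguments": {
  "plan": [
    [[0.004, 0, -0.001, 0, 0, 0, 0.01], [0.003, 0, 0, 0, 0, 0, 0.01], [0.003, 0, 0, 0, 0, 0, 0.01], [0.002, 0, 0, 0, 0, 0, 0.01]]
  ]
}}

```text
t: 36.65
tool_pos: [0.5306, 0.1722, 0.1021]
tool_rot: [1.23, 1.197, -1.227]
contact_force: [-3.8, -2.0, 6.5]
opening: 0.0216
```

Call:
{"name": "arm_command", "arguments": {
  "plan": [
    [[0.002, 0, 0, 0, 0, 0, 0.01]]
  ]
}}

```text
t: 36.73
tool_pos: [0.5307, 0.1722, 0.1019]
tool_rot: [1.229, 1.197, -1.227]
contact_force: [-10.2, -2.4, 16.4]
opening: 0.0218
```

Call:
{"name": "arm_command", "arguments": {
  "plan": [
    [[0, 0, 0, 0, 0, 0, 0.03], [0, 0, 0, 0, 0, 0, 0.045], [0, 0, 0, 0, 0, 0, 0.045], [0, 0, 0, 0, 0, 0, 0.045], [0, 0, 0, 0, 0, 0, 0.045], [-0.01, 0, 0, 0, 0, 0, 0.045], [-0.02, 0, 0, 0, 0, 0, 0.045], [-0.03, 0, 0, 0, 0, 0, 0.045], [-0.025, 0, 0, 0, 0, 0, 0.045], [0, 0, 0, 0, 0, 0, 0.045]]
  ]
}}

```text
t: 37.57
tool_pos: [0.5328, 0.1726, 0.1957]
tool_rot: [1.233, 1.193, -1.222]
contact_force: [0.2, -0.0, 1.6]
opening: 0.0452
```

```bash
python3 go.py .4925 -.162 .19 -1.599
```

```text
t 37.5667 pos [532.8 172.6 195.7] open 45.2 F [ 0.2 -0.   1.6]
turn first [ 0.1 -0.1 -0.4] then shift(target axes) [  5.7 -30.9 335.6] | shift in present axes [  4.7 -31.7 335.5]
```

Call:
{"name": "arm_command", "arguments": {
  "plan": [
    [[0, -0.001, 0.012, 0, 0, -0.4, 0.045], [0, -0.003, 0.03, 0, 0, 0, 0.045], [0, -0.003, 0.035, 0, 0, 0, 0.045], [0, -0.003, 0.035, 0, 0, 0, 0.045], [0, -0.003, 0.035, 0, 0, 0, 0.045], [0, -0.003, 0.035, 0, 0, 0, 0.045], [0, -0.003, 0.035, 0, 0, 0, 0.045], [0, -0.003, 0.035, 0, 0, 0, 0.045], [0, -0.003, 0.035, 0, 0, 0, 0.045], [0, -0.003, 0.025, 0, 0, 0, 0.045], [0, -0.002, 0.015, 0, 0, 0, 0.045], [0, -0.001, 0.005, 0, 0, 0, 0.045], [0, 0, 0, 0, 0, 0, 0.045], [0, 0, 0, 0, 0, 0, 0.045]]
  ]
}}

```text
t: 38.73
tool_pos: [0.4835, -0.1788, 0.1865]
tool_rot: [1.227, 1.211, -1.235]
contact_force: [0.4, 0.2, 0.4]
opening: 0.0452
```

```bash
python3 go.py .4925 -.162 .09 -1.599
python3 - <<'E'
from h import *
im=get_image("top");save("top","t2.png",(60,150,380,290),2.5)
r,g,b=[im[...,i].astype(int) for i in range(3)]
m=(r>90)&(r>2*g)&(r>2*b)
k,l,s,c=cv2.connectedComponentsWithStats(m.astype(np.uint8))
for i in range(1,k):
    if 60<s[i,4]<600: print(s[i],back("top",c[i],.13))
E
```

```text
t 38.7333 pos [ 483.5 -178.8  186.5] open 45.2 F [0.4 0.2 0.4]
turn first [ 0.1 -0.4  0.7] then shift(target axes) [ 96.5   8.5 -17. ] | shift in present axes [ 96.5   9.8 -16.4]
[129 182  21  11 186] [0.52896586 0.17263953 0.13      ]
```

View pics/t2.png

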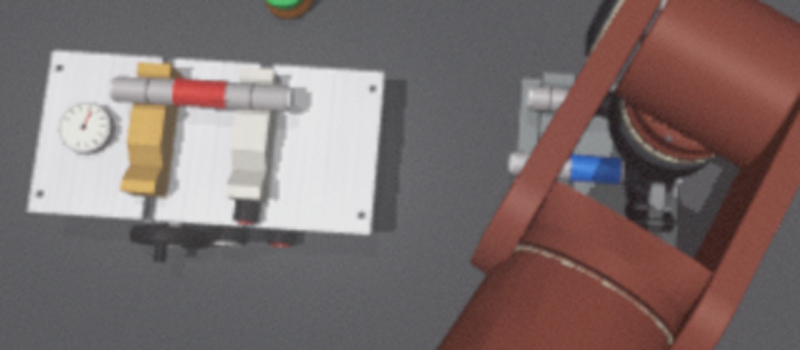

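The red bar lies in the rear vees with its sleeve at (200,93), midway between the supports. The thermometer at (85,127) is face up and left of the brass support. Now the blue bar.

Call:
{"name": "arm_command", "arguments": {
  "plan": [
    [[0, 0.0095, -0.0165, 0.1, -0.4, 0.7, 0.045], [0, 0, 0, 0, 0, 0, 0.045], [0.025, 0, 0, 0, 0, 0, 0.045], [0.03, 0, 0, 0, 0, 0, 0.045], [0.025, 0, 0, 0, 0, 0, 0.045], [0.01, 0, 0, 0, 0, 0, 0.045], [0, 0, 0, 0, 0, 0, 0.045], [0, 0, 0, 0, 0, 0, 0.045]]
  ]
}}

```text
t: 39.5
tool_pos: [0.4974, -0.1553, 0.097]
tool_rot: [1.217, 1.197, -1.215]
contact_force: [0.1, -0.2, 0.3]
opening: 0.0448
```

```bash
python3 go.py .4925 -.162 .06 -1.599
```

```text
t 39.5 pos [ 497.4 -155.3   97. ] open 44.8 F [ 0.1 -0.2  0.3]
turn first [ 1.   0.2 -0.3] then shift(target axes) [37.  -4.7  6.9] | shift in present axes [37.  -5.   6.6]
```

Call:
{"name": "arm_command", "arguments": {
  "plan": [
    [[0, -0.005, 0.0065, 1, 0.2, -0.3, 0.045], [0, 0, 0, 0, 0, 0, 0.045], [0.015, 0, 0, 0, 0, 0, 0.045], [0.015, 0, 0, 0, 0, 0, 0.045], [0.004, 0, 0, 0, 0, 0, 0.045], [0, 0, 0, 0, 0, 0, 0.045]]
  ]
}}

```text
t: 40.0
tool_pos: [0.4977, -0.1659, 0.0721]
tool_rot: [1.233, 1.179, -1.225]
contact_force: [0.0, -0.2, -1.1]
opening: 0.0448
```

```bash
python3 go.py .4925 -.162 .032 -1.599
```

```text
t 40.0 pos [ 497.7 -165.9   72.1] open 44.8 F [ 0.  -0.2 -1.1]
turn first [-0.2  0.4 -0.8] then shift(target axes) [40.1 -5.3 -3.7] | shift in present axes [40.  -5.9 -4. ]
```

Call:
{"name": "arm_command", "arguments": {
  "plan": [
    [[0, -0.005, -0.004, -0.2, 0.4, -0.8, 0.045], [0, 0, 0, 0, 0, 0, 0.045], [0.012, 0, 0, 0, 0, 0, 0.045], [0.012, 0, 0, 0, 0, 0, 0.045], [0.006, 0, 0, 0, 0, 0, 0.045], [0, 0, 0, 0, 0, 0, 0.045]]
  ]
}}

```text
t: 40.5
tool_pos: [0.4951, -0.163, 0.0442]
tool_rot: [1.23, 1.19, -1.226]
contact_force: [-0.6, 0.3, -0.5]
opening: 0.0448
```

```bash
python3 go.py .4925 -.162 .0314 -1.599
```

```text
t 40.5 pos [ 495.1 -163.    44.2] open 44.8 F [-0.6  0.3 -0.5]
turn first [ 0.   0.1 -0.3] then shift(target axes) [12.8 -2.7 -0.9] | shift in present axes [12.8 -2.7 -0.9]
```

Call:
{"name": "arm_command", "arguments": {
  "plan": [
    [[0.004, -0.0027, -0.001, 0, 0.1, -0.3, 0.045], [0.004, 0, 0, 0, 0, 0, 0.045], [0.004, 0, 0, 0, 0, 0, 0.045], [0, 0, 0, 0, 0, 0, 0.045]]
  ]
}}

```text
t: 40.83
tool_pos: [0.4913, -0.1613, 0.0295]
tool_rot: [1.229, 1.199, -1.231]
contact_force: [-0.2, 0.4, -0.1]
opening: 0.045
```

```bash
python3 go.py .4925 -.162 .0314 -1.599
```

```text
t 40.8333 pos [ 491.3 -161.3   29.5] open 45.0 F [-0.2  0.4 -0.1]
turn first [ 0.  -0.   0.1] then shift(target axes) [-1.9  1.2  0.7] | shift in present axes [-1.9  1.2  0.7]
```

Call:
{"name": "arm_command", "arguments": {
  "plan": [
    [[-0.002, 0.001, 0.0007, 0, 0, 0, 0.01], [0, 0, 0, 0, 0, 0, 0.01], [0, 0, 0, 0, 0, 0, 0.01], [0, 0, 0, 0, 0, 0, 0.01], [0, 0, 0, 0, 0, 0, 0.01], [0, 0, 0, 0, 0, 0, 0.01], [0, 0, 0, 0, 0, 0, 0.01], [0, 0, 0, 0, 0, 0, 0.01]]
  ]
}}

```text
t: 41.5
tool_pos: [0.4917, -0.162, 0.0317]
tool_rot: [1.228, 1.2, -1.232]
contact_force: [-0.6, -0.1, -0.5]
opening: 0.0223
```

Call:
{"name": "arm_command", "arguments": {
  "plan": [
    [[-0.01, 0, 0, 0, 0, 0, 0.01], [-0.02, 0, 0, 0, 0, 0, 0.01], [-0.03, 0, 0, 0, 0, 0, 0.01], [-0.03, 0, 0, 0, 0, 0, 0.01], [-0.03, 0, 0, 0, 0, 0, 0.01], [-0.03, 0, 0, 0, 0, 0, 0.01], [0, 0, 0, 0, 0, 0, 0.01]]
  ]
}}

```text
t: 42.08
tool_pos: [0.4878, -0.1598, 0.1841]
tool_rot: [1.227, 1.214, -1.238]
contact_force: [1.1, -0.5, -2.0]
opening: 0.022
```

```bash
python3 go.py .470 .174 .17 -1.596
```

```text
t 42.0833 pos [ 487.8 -159.8  184.1] open 22.0 F [ 1.1 -0.5 -2. ]
turn first [-0.1 -0.4  1. ] then shift(target axes) [  14.1  -26.2 -333.2] | shift in present axes [  16.9  -26.7 -333. ]
```

Call:
{"name": "arm_command", "arguments": {
  "plan": [
    [[0, 0, 0, -0.1, -0.4, 1, 0.01], [-0.002, -0.001, -0.012, 0, 0, 0, 0.01], [-0.002, -0.002, -0.03, 0, 0, 0, 0.01], [-0.002, -0.002, -0.03, 0, 0, 0, 0.01], [-0.002, -0.002, -0.03, 0, 0, 0, 0.01], [-0.002, -0.002, -0.03, 0, 0, 0, 0.01], [-0.002, -0.002, -0.03, 0, 0, 0, 0.01], [-0.002, -0.002, -0.03, 0, 0, 0, 0.01], [-0.002, -0.002, -0.03, 0, 0, 0, 0.01], [-0.002, -0.002, -0.03, 0, 0, 0, 0.01], [-0.002, -0.002, -0.03, 0, 0, 0, 0.01], [0, -0.002, -0.025, 0, 0, 0, 0.01], [0, 0, -0.012, 0, 0, 0, 0.01], [0, 0, -0.005, 0, 0, 0, 0.01], [0, 0, 0, 0, 0, 0, 0.01], [0, 0, 0, 0, 0, 0, 0.01]]
  ]
}}

```text
t: 43.42
tool_pos: [0.4525, 0.1859, 0.1745]
tool_rot: [1.209, 1.229, -1.259]
contact_force: [-1.3, 0.1, -4.6]
opening: 0.0219
```

```bash
python3 go.py .470 .174 .13 -1.596
```

```text
t 43.4167 pos [452.5 185.9 174.5] open 21.9 F [-1.3  0.1 -4.6]
turn first [-0.  -0.1  2.4] then shift(target axes) [44.5 17.8 11.4] | shift in present axes [43.7 19.6 11.4]
```

Call:
{"name": "arm_command", "arguments": {
  "plan": [
    [[0, 0.009, 0.006, 0, 0, 1.2, 0.01], [0, 0.008, 0.005, 0, 0, 1.2, 0.01], [0.012, 0, 0, 0, 0, 0, 0.01], [0.015, 0, 0, 0, 0, 0, 0.01], [0.01, 0, 0, 0, 0, 0, 0.01], [0, 0, 0, 0, 0, 0, 0.01], [0, 0, 0, 0, 0, 0, 0.01]]
  ]
}}

```text
t: 44.0
tool_pos: [0.4712, 0.1672, 0.1317]
tool_rot: [1.235, 1.19, -1.234]
contact_force: [-1.1, 0.1, -2.9]
opening: 0.0216
```

```bash
python3 go.py .470 .174 .115 -1.596
```

```text
t 44.0 pos [471.2 167.2 131.7] open 21.6 F [-1.1  0.1 -2.9]
turn first [-0.5  0.1 -0.1] then shift(target axes) [16.7 -1.4 -6.8] | shift in present axes [16.7 -1.5 -6.8]
```

Call:
{"name": "arm_command", "arguments": {
  "plan": [
    [[0, -0.0015, -0.0068, -0.5, 0.1, -0.1, 0.01], [0, 0, 0, 0, 0, 0, 0.01], [0.008, 0, 0, 0, 0, 0, 0.01], [0.006, 0, 0, 0, 0, 0, 0.01], [0, 0, 0, 0, 0, 0, 0.01], [0, 0, 0, 0, 0, 0, 0.01]]
  ]
}}

```text
t: 44.5
tool_pos: [0.471, 0.175, 0.118]
tool_rot: [1.23, 1.196, -1.225]
contact_force: [-0.3, 0.1, -3.8]
opening: 0.0219
```

```bash
python3 go.py .470 .174 .1014 -1.596
```

```text
t 44.5 pos [471. 175. 118.] open 21.9 F [-0.3  0.1 -3.8]
turn first [-0.  -0.1 -0.2] then shift(target axes) [16.6 -1.   1. ] | shift in present axes [16.6 -1.   1. ]
```

Call:
{"name": "arm_command", "arguments": {
  "plan": [
    [[0.005, -0.001, 0.001, 0, 0, 0, 0.01], [0.004, 0, 0, 0, 0, 0, 0.01], [0.003, 0, 0, 0, 0, 0, 0.01], [0.003, 0, 0, 0, 0, 0, 0.01]]
  ]
}}

```text
t: 44.83
tool_pos: [0.4705, 0.1741, 0.1027]
tool_rot: [1.231, 1.195, -1.223]
contact_force: [-1.1, -1.7, 0.8]
opening: 0.0216
```

Call:
{"name": "arm_command", "arguments": {
  "plan": [
    [[0.002, 0, 0, 0, 0, 0, 0.01]]
  ]
}}

```text
t: 44.92
tool_pos: [0.4706, 0.1742, 0.1021]
tool_rot: [1.23, 1.196, -1.223]
contact_force: [-10.7, -3.2, 16.7]
opening: 0.0218
```

Call:
{"name": "arm_command", "arguments": {
  "plan": [
    [[0, 0, 0, 0, 0, 0, 0.03], [0, 0, 0, 0, 0, 0, 0.042], [0, 0, 0, 0, 0, 0, 0.042], [0, 0, 0, 0, 0, 0, 0.042], [0, 0, 0, 0, 0, 0, 0.042], [-0.01, 0, 0, 0, 0, 0, 0.042], [-0.02, 0, 0, 0, 0, 0, 0.042], [-0.03, 0, 0, 0, 0, 0, 0.042], [-0.03, 0, 0, 0, 0, 0, 0.042], [-0.02, 0, 0, 0, 0, 0, 0.042], [0, -0.02, 0.02, 0, 0, 0, 0.042], [0, -0.02, 0.04, 0, 0, 0, 0.042], [0, 0, 0.04, 0, 0, 0, 0.042], [0, 0, 0.04, 0, 0, 0, 0.042], [0, 0, 0.04, 0, 0, 0, 0.042], [0, 0, 0.04, 0, 0, 0, 0.042], [0, 0, 0.03, 0, 0, 0, 0.042], [0, 0, 0, 0, 0, 0, 0.042], [0, 0, 0, 0, 0, 0, 0.042]]
  ]
}}

```text
t: 46.5
tool_pos: [0.4261, -0.0839, 0.2328]
tool_rot: [1.235, 1.179, -1.204]
contact_force: [-0.2, 0.7, 0.4]
opening: 0.0417
```

Run:
```python
from fit import *
im=get_image("top");save("top","t3.png",(50,100,360,290),2.5);save("side","s4.png",(100,80,360,280),3)
S=np.array([.498,.173]);a=-.025;Q=np.array([[np.cos(a),np.sin(a)],[-np.sin(a),np.cos(a)]])
r,g,b=[im[...,i].astype(int) for i in range(3)]
for n,m in(("red",(r>90)&(r>2*g)&(r>2*b)),("blue",(b>90)&(b>1.6*r)&(b>1.3*g))):
    k,l,s,c=cv2.connectedComponentsWithStats(m.astype(np.uint8))
    for i in range(1,k):
        if 60<s[i,4]<600: p=back("top",c[i],.129); print(n,p,"stage",Q@(p[:2]-S))
for c in("top","side"):
    for n in ("plain_support","adjustable_support","reference_bar","test_bar","thermometer","short_bar","ring_gauge","grease_jar"):
        print(c,n,[(round(d["conf"],2),w(c,d["at"]).round(3).tolist(),(Q@(w(c,d["at"])[:2]-S)).round(3).tolist()) for d in mark_of(c,n)[:4 if n=="test_bar" else 2]])
```

```text
red [0.52911936 0.17294463 0.129     ] stage [0.03111102 0.00072255]
blue [0.46993654 0.17471654 0.129     ] stage [-0.0280976   0.00101449]
top plain_support [(0.7, [0.504, 0.213, 0.078], [0.005, 0.041])]
top adjustable_support [(0.97, [0.503, 0.128, 0.078], [0.006, -0.044])]
top reference_bar [(0.58, [0.5, 0.216, 0.076], [0.001, 0.043]), (0.56, [0.531, 0.169, 0.12], [0.034, -0.004])]
top test_bar [(0.91, [0.292, -0.264, 0.013], [-0.195, -0.442]), (0.88, [0.468, 0.18, 0.119], [-0.03, 0.006]), (0.77, [0.811, -0.04, 0.011], [0.319, -0.205]), (0.63, [0.534, -0.356, 0.007], [0.049, -0.528])]
top thermometer [(0.7, [0.506, 0.272, 0.076], [0.005, 0.099])]
top short_bar [(0.64, [0.555, -0.164, 0.051], [0.065, -0.335])]
top ring_gauge [(0.62, [0.652, -0.253, 0.002], [0.165, -0.422])]
top grease_jar [(0.88, [0.655, 0.131, 0.001], [0.158, -0.038]), (0.35, [0.504, 0.276, 0.078], [0.003, 0.103])]
side plain_support [(0.67, [0.5, 0.216, 0.082], [0.0, 0.043])]
side adjustable_support [(0.78, [0.499, 0.129, 0.084], [0.003, -0.044])]
side reference_bar [(0.58, [0.533, 0.168, 0.119], [0.035, -0.004]), (0.34, [0.65, -0.253, -0.003], [0.162, -0.422])]
side test_bar [(0.79, [0.288, -0.266, 0.007], [-0.199, -0.444]), (0.69, [0.469, 0.177, 0.117], [-0.029, 0.003]), (0.59, [0.533, -0.358, 0.009], [0.049, -0.53])]
side thermometer [(0.51, [0.499, 0.274, 0.083], [-0.001, 0.101])]
side short_bar [(0.72, [0.558, -0.167, 0.049], [0.068, -0.338])]
side ring_gauge [(0.78, [0.652, -0.254, -0.003], [0.165, -0.423])]
side grease_jar [(0.75, [0.652, 0.126, -0.001], [0.155, -0.043])]
```

View pics/t3.png

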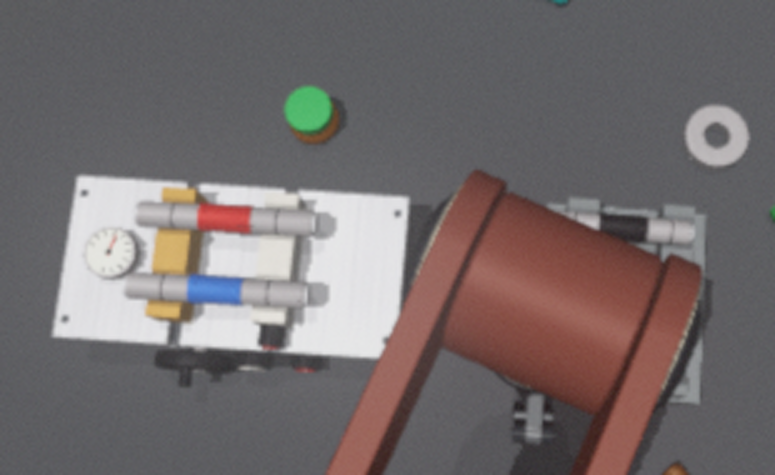

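View pics/s4.png

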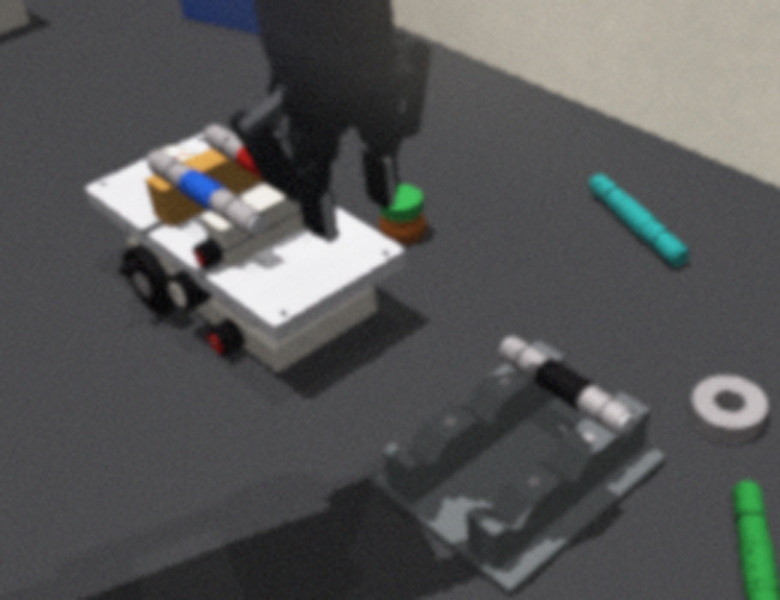

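Everything is in place: the red sleeve is at (224,218) and the blue at (214,289) in the top crop. Both bars are centred over the supports and the bystanders haven't moved. Handing in.

```bash
python3 -c "
from station import *
print(finish_job(), ctrl.get_obs()['t'])"
```

```text
the job is handed in; nothing more can be done
the job is handed in; nothing more can be done
```

The table is set up as asked, and I handed the job in at about 47 s of the 144 s allowed. `finish_job` gives no verdict, so these figures come from my own last camera checks.

All positions are in the stage frame, which I measured from the pictures:

| Thing | Measured position | Target |
|---|---|---|
| Brass support | x 0 to +5 mm, y +41 to +43 mm | x 0, y +43 mm |
| White support, knob in front | x +3 to +6 mm, y -44 mm | x 0, y -43 mm |
| Red bar (rear vees) | x +31 mm, y +1 mm | x +30 mm, y 0 |
| Blue bar (front vees) | x -28 mm, y +1 mm | x -30 mm, y 0 |
| Thermometer, face up | x -1 to +5 mm, y +99 to +103 mm | x 0, y +101 mm |

- **Bar heights:** the networks put both bar axes at about 117 to 120 mm, against 120.6 mm. The lowest reading, 117 mm for the blue bar from the side camera, is just under the 117.6 mm limit but within the network's 4 mm error. Gripper height at contact gave about 121 mm for both bars.
- **Bystanders:** the short bar, ring gauge and jar read within about 6 mm of their starting positions, which is measurement noise.
- **Disagreements:** the network's y for the two bars differed by up to 5 mm from the sleeve centres in the table. A few silhouette fits were poor where the gripper or another part hid the object: the brass support while held, and the thermometer in the side view. I didn't use those. After release, the side-view yaw for the white support (+0.03) differed from the top view (-0.02); both are well within tolerance.

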